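# Put away the kiln posts and park the glaze tub

## Robot

A 6-joint arm with a two-finger parallel gripper is mounted at the origin on the work surface. World frame = base frame: x ahead of the robot, y to its left, z up, the work surface at z = 0. Lengths are in m, angles in degrees, forces in N, time in s.
With the tool pointing down it reaches from about 0.35 to 0.875 m from the base axis. Payload 4.2 kg.
Tool frame: the origin (TCP) lies between the finger pads; the fingertips stand 14 mm ahead of it and the grasp point (between the pads) lies 5 mm behind it (r.tcp_to_tips is the distance from the TCP to the fingertips, in m); y points along the fingers, x is the direction in which the jaws open and shut, and the axes are right-handed (so a half turn about y gives the same grasp; the last joint's range is limited). The gripper opens to 87 mm and grips with 3 to 60 N. Pads are 19 mm wide; open, the fingers measure 117 mm over their backs; the gripper's body (75 mm by 190 mm) begins 51 mm behind the grasp point.
Start: joints at [85.119, 22.042, 0.453, 0, -68.411, -14.817], TCP at [0.211, 0.588, 0.237] pointing down, gripper open.
Joint ranges: [-179.83, 179.83], [-69.29, 118.12], [-61.27, 80.66], [-181.25, 117.63], [-171.15, -9.14], [-177.46, 177.46]. Speed limits (degrees/s): [159.86, 159.86, 180, 180, 180, 180].

## Interface

Orientations are given as a 3x3 rotation matrix whose columns are the frame's x, y, z axes.
In Python, from station import sense, optics, ticket, r gives the robot as it stands.
- The arm moves only by the tool carry_out, never from a script. Its argument "steps" is a list that holds one entry, the list of rows, each a list of 6 numbers: the shift along the world's x, y, z in cm, then the turn, a rotation vector about the world's x, y, z in rad. A call has 1 to 20 rows; each row is the pose to reach, as a shift and turn from the pose commanded when the call began; what a row does not reach only later rows make up. A row lasts 1/8 s, in which the tool goes at most 62.5 mm and 10.7 degrees, less where a joint would pass 70% of its speed; a pose out of reach is approached as far as the arm can. A call with a gripper value outside its range is refused whole. "fingers" is the closure in counts, from 0 (fully open) to 255 (shut), set as the call begins (left out, the last holds). The fingers move at their own pace and stop on an object; the grip force is fixed at half the most. Time passes only in rows, so rows that repeat a pose let the fingers close. It gives the time, the measured TCP pose, the force and the opening at its end, in the units of the state.
- sense(): the state, without advancing time (a new reading comes with each control period).
- optics.capture(name): name is "side" or "top" or "wrist"; returns a dict with "image" (420x560x3 uint8, red, green, blue), "fov_y" (degrees; the focal length in pixels is half the picture's height over the tangent of half this angle, whatever the lens; pixels are square), "cx", "cy" (the principal point, pixels), "k1" (the pictures are not rectified: a ray, as slopes to the right and down, at radius r is drawn at 1 + k1 r^2 times it, then the intrinsics apply), "rvec" (rotation vector, rad) and "tvec" (3), from world to camera coordinates, as OpenCV has them. Camera axes: x right, y down, z forward; pixel columns grow to the right and rows downward; lengths in m; the calibration is good to about 2 mm. A picture is of the moment at which its call begins. There is no depth.
- ticket.finish_job(): hands the job in, once; it reports no verdict.
The state is a dict: "time_s": time; "joints": joint angles; "joint_velocities": joint speeds; "effort": joint torques, N m; "tcp_pos": TCP position; "ee_rot": TCP orientation; "wrist_force": force on the tool from outside, world axes, zero at the start; "moment": the same for the moment, N m; "gripper_width": opening from 0.0 (shut) to 1.0 (fully open).
Only numpy, scipy, OpenCV 4.12 (cv2) and the standard library are available. Lean on these libraries where they do the work, as an engineer would, in place of code of your own. Each camera call takes 0.05 s, during which the arm holds its last target.

## Task

Clear the glazing bench after a firing: lay each kiln post that is out (there may be four or five, some in the tub's way) down flat in the storage slot whose label has the colour of its bands, setting it down rather than dropping it. The closed glaze tub is too wide to pick up: push it upright along the back rail, keeping it against the rail, until it stands on its grey patch snug in the corner, against both rails. Leave the bowl, the mug and the small jar where they stand.

Things in the scene. Friction and masses are not known exactly. Their poses are not given: they have to be found in the camera images.
- post_red: Kiln post: a buff ceramic bar 60 mm long, 30 x 30 mm square, 108 g nominal (hidden variation 0.7 to 1.3 times), with a painted red band near each end. Origin at its centre; its x axis runs along its length. It starts lying flat on the bench, centre 15 mm above it. May be absent.
- post_yellow: Kiln post: a buff ceramic bar 78 mm long, 30 x 30 mm square, 140 g nominal (hidden variation 0.7 to 1.3 times), with a painted yellow band near each end. Origin at its centre; its x axis runs along its length. It starts lying flat on the bench, centre 15 mm above it. May be absent.
- post_green: Kiln post: a buff ceramic bar 96 mm long, 30 x 30 mm square, 173 g nominal (hidden variation 0.7 to 1.3 times), with a painted green band near each end. Origin at its centre; its x axis runs along its length. It starts lying flat on the bench, centre 15 mm above it. May be absent.
- post_blue: Kiln post: a buff ceramic bar 114 mm long, 30 x 30 mm square, 205 g nominal (hidden variation 0.7 to 1.3 times), with a painted blue band near each end. Origin at its centre; its x axis runs along its length. It starts lying flat on the bench, centre 15 mm above it. May be absent.
- post_black: Kiln post: a buff ceramic bar 132 mm long, 30 x 30 mm square, 238 g nominal (hidden variation 0.7 to 1.3 times), with a painted black band near each end. Origin at its centre; its x axis runs along its length. It starts lying flat on the bench, centre 15 mm above it. May be absent.
- slot_red: Fixed wooden cradle for the red post; red label plates on top of its 18 mm thick -x end block and on the outside of its +x end. Open-topped slot 72 mm long (its x axis), 40 mm wide (y), side walls 5 mm. Origin under the slot's centre, at the cradle's underside; slot floor at z = 4 mm, wall tops at 16 mm in this frame. A post home has its centre at z = 19 mm, its top 18 mm above the walls.
- slot_yellow: Fixed wooden cradle for the yellow post; yellow label plates on top of its 18 mm thick -x end block and on the outside of its +x end. Open-topped slot 90 mm long (its x axis), 40 mm wide (y), side walls 5 mm. Origin under the slot's centre, at the cradle's underside; slot floor at z = 4 mm, wall tops at 16 mm in this frame. A post home has its centre at z = 19 mm, its top 18 mm above the walls.
- slot_green: Fixed wooden cradle for the green post; green label plates on top of its 18 mm thick -x end block and on the outside of its +x end. Open-topped slot 108 mm long (its x axis), 40 mm wide (y), side walls 5 mm. Origin under the slot's centre, at the cradle's underside; slot floor at z = 4 mm, wall tops at 16 mm in this frame. A post home has its centre at z = 19 mm, its top 18 mm above the walls.
- slot_blue: Fixed wooden cradle for the blue post; blue label plates on top of its 18 mm thick -x end block and on the outside of its +x end. Open-topped slot 126 mm long (its x axis), 40 mm wide (y), side walls 5 mm. Origin under the slot's centre, at the cradle's underside; slot floor at z = 4 mm, wall tops at 16 mm in this frame. A post home has its centre at z = 19 mm, its top 18 mm above the walls.
- slot_black: Fixed wooden cradle for the black post; black label plates on top of its 18 mm thick -x end block and on the outside of its +x end. Open-topped slot 144 mm long (its x axis), 40 mm wide (y), side walls 5 mm. Origin under the slot's centre, at the cradle's underside; slot floor at z = 4 mm, wall tops at 16 mm in this frame. A post home has its centre at z = 19 mm, its top 18 mm above the walls.
- rack: Fixed 4 mm plywood board, 200 x 312 mm, on the bench; the five cradles stand on it side by side, 60 mm apart along its y axis, in an order that changes. Origin at bench level under the middle cradle.
- tub: Glaze tub: white closed plastic tub with a green lid and a grey-green paper band, a cylinder 105 mm in diameter (too wide to grip) and 115 mm high, about 0.7 kg. Origin at the centre of its underside. It starts upright on the bench, standing within 6 mm of the back rail. Its smooth plastic slides easily: a push of some 3 to 5 N, low down, moves it.
- rail: Fixed L-shaped wooden rail, 45 mm high. Origin at its inner corner, at bench level. Inner face of the back rail: plane x = 0, running 700 mm to -y; inner face of the end rail: plane y = 0, running 95 mm to -x. The bench inside is at x < 0, y < 0. A round grey patch marks the tub's place; touching both rails the tub's origin is at x = y = -52.5 mm in this frame.
- bowl: Bystander: unfired grey clay bowl, 120 mm across the rim, 55 mm high, standing behind the back rail; origin at the centre of its underside.
- mug: Bystander: clay-coloured mug, 76 mm across, 85 mm high, handle to its +y; origin at the centre of its underside.
- jar: Bystander: small glass jar with blue cap, 56 mm across, 70 mm high; origin at the centre of its underside.

How it is judged:
By the outcome, as a careful person would: the job done as asked, in the order asked, and still so for the second after the job is handed in, with the robot touching nothing.
Of post_red, post_yellow, post_green, post_blue, post_black only 4 to 5 are there at a start; the rules pass over those that are not, and their reading is None.
At some moment in a run one of post_red, post_yellow, post_green, post_blue, post_black may be knocked a few centimetres aside while the robot is not near it.
It also fails if it takes over 210 s, if anything falls off the work surface, if the arm or the gripper's body presses on something with over 40 N, if the wrist force passes 120 N, or if a joint passes its speed limit or range.

## Working session

There is one attempt and no reset: what is moved stays moved. The work goes in short steps, Python scripts to look and compute and a tool call to move; the robot and the scene stay as the last step left them, time stands still between calls to the robot, and variables do not carry over. Pictures are saved under pics/ and viewed, and the job is handed in when it is done.

Besides the shell and the picture viewer there is one more tool, called after "Request:" as name(argument=value, ...), one argument or row to a line, values as JSON. carry_out: Moves the arm, as the interface text tells. Its arguments: {"type":"object","properties":{"steps":{"type":"array","items":{"type":"array","items":{"type":"array","items":{"type":"number"}}}},"fingers":{"type":"number"}},"required":["steps"]}

```bash
ls; mkdir -p pics; cat > h.py <<'E'
import numpy as np, cv2, pickle
def cap(name,tag,station=None):
    from station import optics
    c=optics.capture(name); pickle.dump(c,open(f'pics/{tag}.pkl','wb'))
    cv2.imwrite(f'pics/{tag}.png',c['image'][:,:,::-1]); return c
def load(tag): return pickle.load(open(f'pics/{tag}.pkl','rb'))
def cam(c):
    f=210/np.tan(np.radians(c['fov_y']/2)); K=np.array([[f,0,c['cx']],[0,f,c['cy']],[0,0,1.]])
    R,_=cv2.Rodrigues(np.array(c['rvec'],float)); return K,np.array([c['k1'],0,0,0.]),R,np.array(c['tvec'],float).ravel()
def px2w(c,uv,z):
    K,D,R,t=cam(c); uv=np.array(uv,float).reshape(-1,1,2)
    n=cv2.undistortPoints(uv,K,D,None,None,None) if 0 else cv2.undistortPointsIter(uv,K,D,None,None,(3,50,1e-10))
    n=n.reshape(-1,2); d=np.c_[n,np.ones(len(n))]@R; o=-R.T@t
    s=(z-o[2])/d[:,2]; return o+d*s[:,None]
def w2px(c,P):
    K,D,R,t=cam(c); return cv2.projectPoints(np.array(P,float).reshape(-1,1,3),np.array(c['rvec'],float),t,K,D)[0].reshape(-1,2)
def crop(tag,x0,y0,x1,y1,s,out):
    im=cv2.imread(f'pics/{tag}.png')[y0:y1,x0:x1]; cv2.imwrite(f'pics/{out}.png',cv2.resize(im,None,fx=s,fy=s,interpolation=cv2.INTER_CUBIC))
E
python3 - <<'E'
from h import *
from station import sense
for n in ['side','top','wrist']:
    c=cap(n,n+'0'); K,D,R,t=cam(c); print(n,c['fov_y'],c['k1'],-R.T@t)
print(sense())
E
```

```text
pics
side 48.98064586565187 0.025928304729117432 [ 0.39240845 -0.79185907  0.96045947]
top 51.73722964410202 -0.046193360524498545 [ 0.51264801 -0.02845364  1.39485732]
wrist 66.18488775266933 -0.007493092734696961 [0.2740013  0.56428961 0.3829853 ]
{'time_s': 0.15, 'joints': array([ 8.51169423e+01,  2.20823404e+01,  4.00564513e-01, -2.15207771e-02,
       -6.84096363e+01, -1.48169901e+01]), 'joint_velocities': array([-0.0432229 , -0.09911627,  0.31930148,  0.11994549,  0.03140727,
       -0.02015903]), 'effort': array([ 7.26498783e-04, -3.91051662e+01,  1.87587476e+01,  4.22225744e+00,
        1.24162258e-02, -1.34331444e-04]), 'tcp_pos': array([0.21051819, 0.58805122, 0.2357096 ]), 'ee_rot': array([[-3.37226031e-01, -4.83793204e-04,  9.41423587e-01],
       [-9.41422297e-01, -1.55989867e-03, -3.37226371e-01],
       [ 1.63167323e-03, -9.99998666e-01,  7.05847279e-05]]), 'wrist_force': array([-0.29518568, -0.11125809,  0.02785304]), 'moment': array([0.04094553, 0.02259822, 0.00095322]), 'gripper_width': 1.000235760152388}
```

View pics/top0.png

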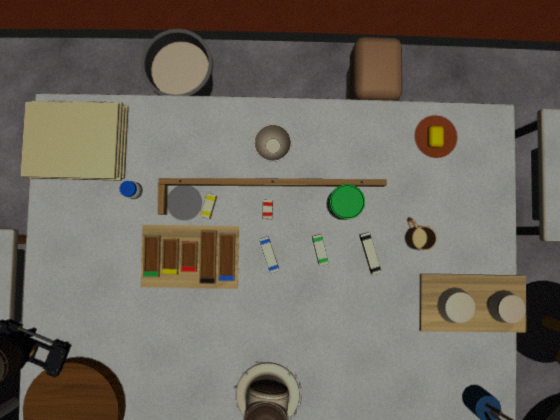

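View pics/side0.png

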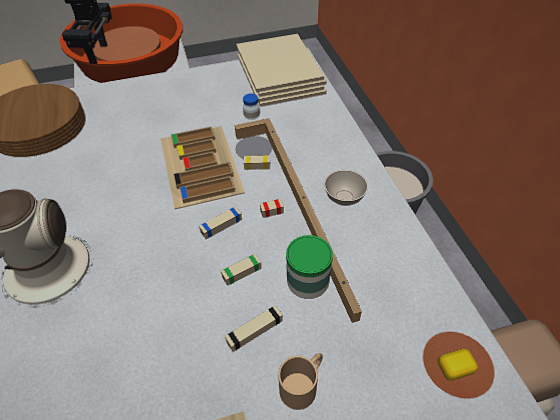

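View pics/wrist0.png

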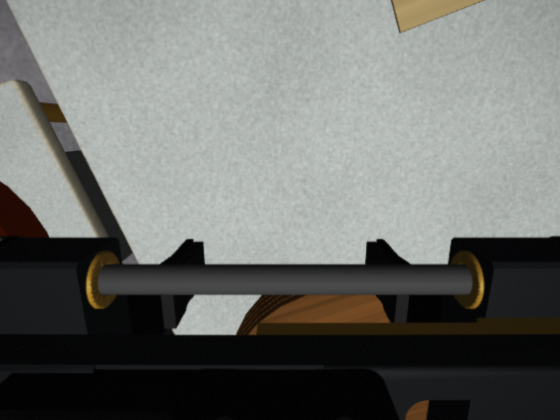

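```bash
python3 - <<'E'
from h import *
crop('top0',135,170,265,295,6,'t1'); crop('top0',250,170,400,290,5,'t2')
E
```

```text
(no output)
```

View pics/t1.png

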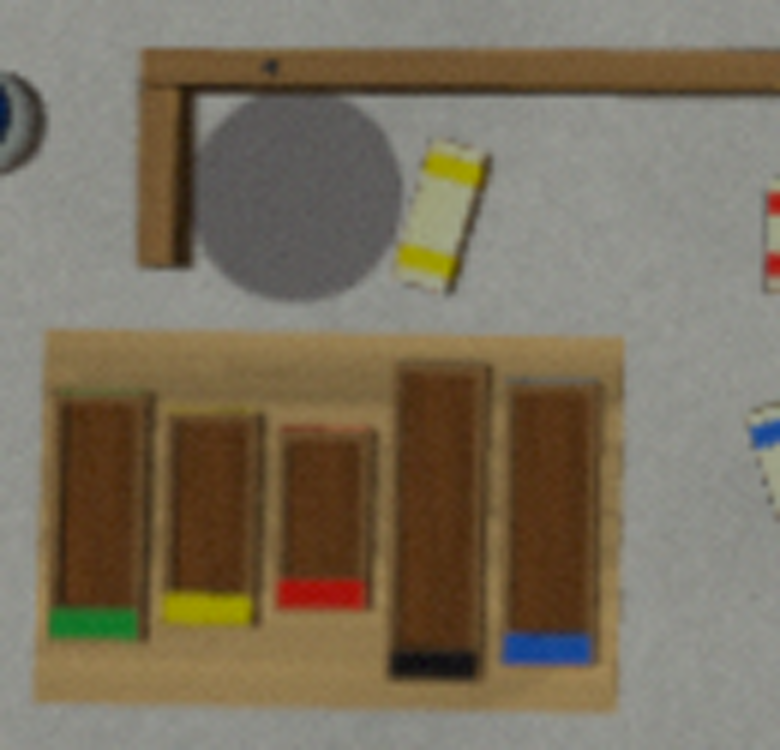

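View pics/t2.png

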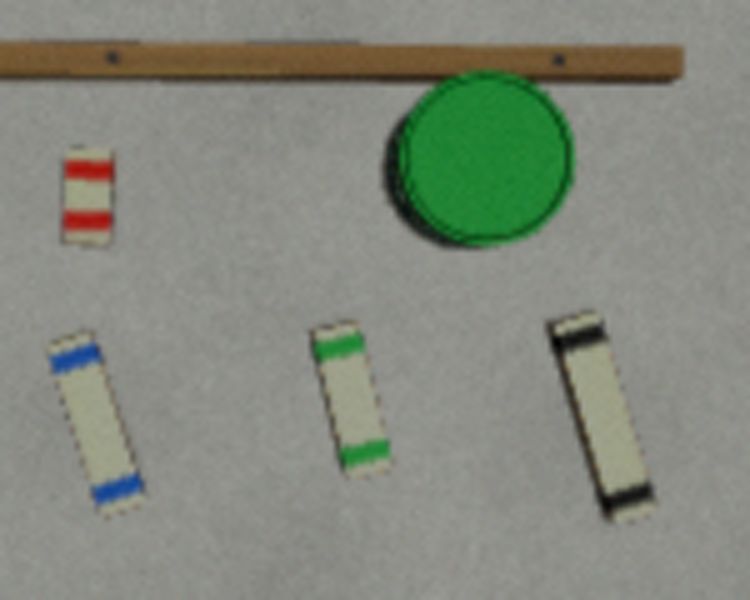

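```bash
cat >> h.py <<'E'
def un(pts,x0,y0,s): return [((x+.5)/s-.5+x0,(y+.5)/s-.5+y0) for x,y in pts]
def box(c,im,x,y,th,L,W,z0,z1,col,s=1,x0=0,y0=0):
    ca,sa=np.cos(th),np.sin(th)
    for z in (z0,z1):
        P=[(x+a*L/2*ca-b*W/2*sa,y+a*L/2*sa+b*W/2*ca,z) for a,b in ((1,1),(1,-1),(-1,-1),(-1,1))]
        q=w2px(c,P); q=((q-[x0,y0]+.5)*s-.5)
        cv2.polylines(im,[np.round(q).astype(int)],True,col if z==z1 else tuple(v//2 for v in col),1)
E
python3 - <<'E'
from h import *
c=load('top0')
def rep(n,pts,x0,y0,s,z):
    p=px2w(c,un(pts,x0,y0,s),z)[:,:2]
    # order: far-left, far-right, near-right, near-left
    m=p.mean(0); d=(p[0]+p[1]-p[2]-p[3])/2; print(n,p.round(4).tolist(),'c',m.round(4),'L',np.linalg.norm(d).round(4),'W',np.linalg.norm((p[1]+p[2]-p[0]-p[3])/2).round(4),'th',np.degrees(np.arctan2(d[1],d[0])).round(1))
A=(135,170,6);B=(250,170,5)
rep('yel',[(435,142),(487,152),(447,290),(395,278)],*A,.03)
rep('red',[(68,149),(113,150),(110,246),(63,244)],*B,.03)
rep('blue',[(48,347),(92,331),(145,503),(102,519)],*B,.03)
rep('green',[(312,331),(355,321),(390,466),(348,476)],*B,.03)
rep('black',[(558,320),(597,310),(655,510),(614,522)],*B,.03)
rep('rack',[(47,332),(622,340),(616,710),(35,702)],*A,.004)
rep('sgreen',[(62,395),(148,395),(137,608),(57,608)],*A,.02)
rep('syel',[(170,415),(258,415),(250,593),(166,593)],*A,.02)
rep('sred',[(282,432),(370,432),(365,578),(280,578)],*A,.02)
rep('sblack',[(398,368),(488,368),(477,651),(392,651)],*A,.02)
rep('sblue',[(508,385),(598,385),(592,632),(503,632)],*A,.02)
print('rail', px2w(c,un([(190,90),(190,265)],*A),.0), px2w(c,un([(780,97)],*A),.0),px2w(c,un([(685,78)],*B),.045))
print('tub',px2w(c,un([(487,70),(487,246),(398,158),(575,158)],*B),.115))
print('patch',px2w(c,un([(297,92),(297,302),(193,197),(402,197)],*A),.0))
E
```

```text
yel [[0.6303, 0.2036], [0.6257, 0.1759], [0.5524, 0.1946], [0.5581, 0.2222]] c [0.5916 0.1991] L 0.0751 W 0.0281 th -14.4
red [[0.6149, 0.0255], [0.615, -0.003], [0.5543, -0.0026], [0.5548, 0.0271]] c [0.5848 0.0118] L 0.0604 W 0.029 th -1.0
blue [[0.4899, 0.0348], [0.5006, 0.0074], [0.3939, -0.0284], [0.3833, -0.0017]] c [0.4419 0.003 ] L 0.1126 W 0.029 th 18.8
green [[0.5038, -0.1309], [0.5107, -0.1579], [0.4203, -0.1815], [0.4135, -0.1553]] c [ 0.4621 -0.1564] L 0.0934 W 0.0275 th 14.9
black [[0.5141, -0.286], [0.521, -0.3107], [0.3963, -0.3488], [0.3883, -0.323]] c [ 0.4549 -0.3171] L 0.1308 W 0.0263 th 16.7
rack [[0.5255, 0.4133], [0.5287, 0.1043], [0.3324, 0.1019], [0.3285, 0.4118]] c [0.4288 0.2578] L 0.1966 W 0.3095 th 0.6
sgreen [[0.4922, 0.3988], [0.4934, 0.353], [0.3813, 0.3545], [0.3801, 0.397]] c [0.4368 0.3758] L 0.1121 W 0.0442 th 0.1
syel [[0.4831, 0.3409], [0.4843, 0.2941], [0.3907, 0.295], [0.3895, 0.3395]] c [0.4369 0.3174] L 0.0936 W 0.0456 th 0.2
sred [[0.4757, 0.2811], [0.4768, 0.2345], [0.4001, 0.2345], [0.399, 0.2794]] c [0.4379 0.2574] L 0.0767 W 0.0458 th 0.6
sblack [[0.5109, 0.2208], [0.512, 0.1732], [0.3635, 0.1743], [0.3623, 0.2191]] c [0.4372 0.1968] L 0.1486 W 0.0462 th 0.1
sblue [[0.5033, 0.1623], [0.5045, 0.1148], [0.3749, 0.1142], [0.3737, 0.161]] c [0.4391 0.1381] L 0.1296 W 0.0472 th 0.4
rail [[0.65803906 0.3424431  0.        ]
 [0.56343219 0.3386044  0.        ]] [[0.66158417 0.02333838 0.        ]] [[ 0.66773973 -0.36169783  0.045     ]]
tub [[ 0.66158507 -0.22589231  0.115     ]
 [ 0.55683641 -0.22728571  0.115     ]
 [ 0.60782434 -0.17365855  0.115     ]
 [ 0.61030764 -0.27901019  0.115     ]]
patch [[0.65826646 0.28433203 0.        ]
 [0.544924   0.28005825 0.        ]
 [0.60013245 0.33844752 0.        ]
 [0.60277184 0.22546452 0.        ]]
```

```bash
cat > ov.py <<'E'
from h import *
posts={'red':(.5848,.0118,-1,.06),'yellow':(.5916,.1991,-14.4,.078),'green':(.4621,-.1564,14.9,.096),'blue':(.4419,.003,18.8,.114),'black':(.4549,-.3171,16.7,.132)}
slots={'green':(.4368,.3768,.072+.036),'yellow':(.437,.317,.09),'red':(.4375,.257,.072),'black':(.438,.197,.144),'blue':(.4385,.1375,.126)}
def overlay(tag,x0,y0,x1,y1,s,out,P=posts):
    c=load(tag); im=cv2.resize(c['image'][y0:y1,x0:x1,::-1],None,fx=s,fy=s,interpolation=cv2.INTER_CUBIC)
    for n,(x,y,a,L) in P.items(): box(c,im,x,y,np.radians(a),L,.03,0,.03,(255,0,255),s,x0,y0)
    for n,(x,y,L) in slots.items(): box(c,im,x,y,np.radians(.4),L,.04,.008,.02,(255,255,0),s,x0,y0)
    cv2.imwrite(f'pics/{out}.png',im)
E
python3 - <<'E'
from ov import *
overlay('side0',155,120,345,355,2.5,'o1'); overlay('top0',135,170,405,295,2.9,'o2')
E
```

```text
(no output)
```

View pics/o1.png

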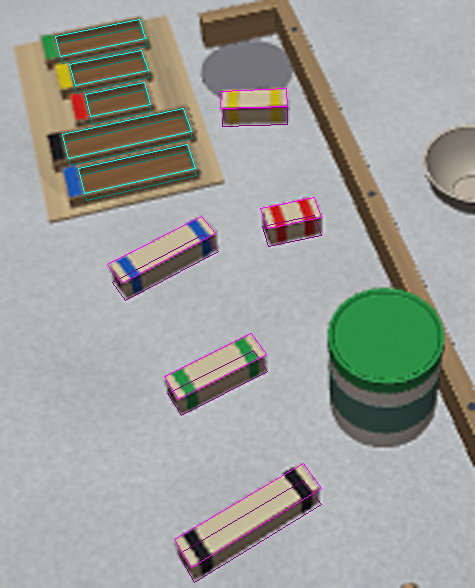

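View pics/o2.png

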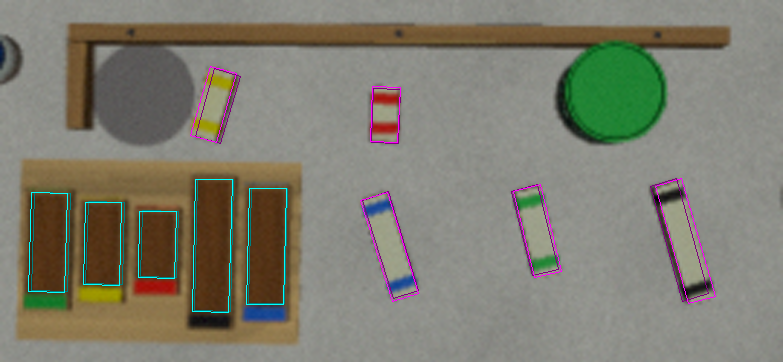

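Request:
carry_out(
  steps=[
    [[3, -3, -0.5, 0, 0, 0.01], [7, -7, -1, 0, 0, 0.02], [11, -11, -2, 0, 0, 0.03], [15, -15.5, -3, 0, 0, 0.04], [19, -19.5, -4, 0, 0, 0.05], [23, -23.5, -5, 0, 0, 0.06], [27, -27.5, -6, 0, 0, 0.07], [31, -31.5, -7, 0, 0, 0.08], [34.5, -35, -8, 0, 0, 0.0925], [37, -37.8, -9, 0, 0, 0.0925], [38.1, -38.9, -10, 0, 0, 0.0925], [38.1, -38.9, -10, 0, 0, 0.0925], [38.1, -38.9, -10, 0, 0, 0.0925], [38.1, -38.9, -10, 0, 0, 0.0925]],
  ],
  fingers=50,
)

```text
time_s: 1.9
tcp_pos: [0.5912, 0.2006, 0.1373]
ee_rot: [[-0.247, 0.001, 0.969], [-0.969, 0.001, -0.247], [-0.001, -1.0, 0.001]]
wrist_force: [-0.8, -0.1, 0.1]
gripper_width: 0.803
```

```bash
cat > look.py <<'E'
import sys
from ov import *
from station import sense
n,tag=sys.argv[1:3]; cap(n,tag); s=sense()
R=s['ee_rot']; print(s['time_s'],s['tcp_pos'].round(4),'psi',np.degrees(np.arctan2(R[1,2],R[0,2])).round(2),'tilt',R[:,1].round(3),'j',s['joints'].round(1),'F',s['wrist_force'].round(2),'w',s['gripper_width'])
E
python3 look.py top a1; python3 look.py wrist w1
```

```text
1.95 [0.5913 0.2006 0.1373] psi -14.3 tilt [ 0.001  0.001 -1.   ] j [ 33.6  26.7  -7.3   0.  -56.   42.1] F [0.07 0.82 0.62] w 0.8014609699080043
2.0 [0.5913 0.2004 0.1372] psi -14.31 tilt [ 0.001  0.001 -1.   ] j [ 33.6  26.7  -7.3  -0.  -56.   42.1] F [ 0.36 -0.08 -0.3 ] w 0.8076826301656383
```

View top.

View pics/w1.png

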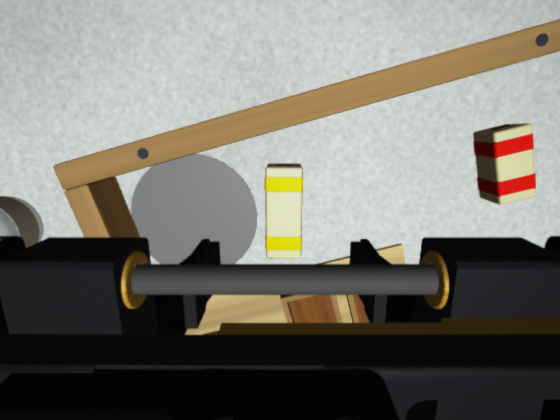

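View pics/a1.png

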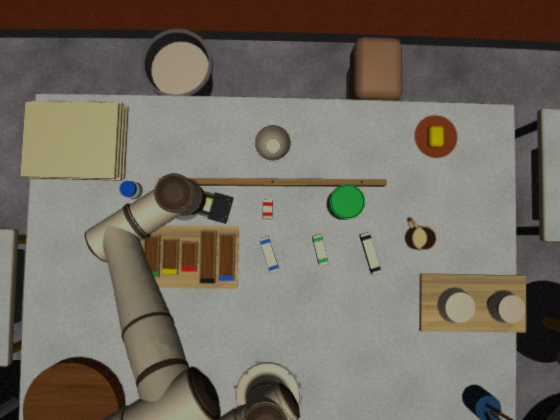

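Request:
carry_out(
  steps=[
    [[0, -0.1, -3, 0, 0, 0], [0, -0.1, -6, 0, 0, 0], [0, -0.1, -8, 0, 0, 0], [0, -0.1, -9.8, 0, 0, 0], [0, -0.1, -10.6, 0, 0, 0], [0, -0.1, -10.8, 0, 0, 0], [0, -0.1, -10.8, 0, 0, 0], [0, -0.1, -10.8, 0, 0, 0]],
  ],
)

```text
time_s: 3.0
tcp_pos: [0.5921, 0.1987, 0.0294]
ee_rot: [[-0.249, 0.001, 0.969], [-0.969, 0.001, -0.249], [-0.001, -1.0, 0.001]]
wrist_force: [0.3, 0.0, 0.3]
gripper_width: 0.807
```

Request:
carry_out(
  steps=[
    [[0, 0, 0, 0, 0, 0], [0, 0, 0, 0, 0, 0], [0, 0, 0, 0, 0, 0], [0, 0, 0, 0, 0, 0], [0, 0, 0, 0, 0, 0], [0, 0, 0, 0, 0, 0]],
  ],
  fingers=255,
)

```text
time_s: 3.75
tcp_pos: [0.5918, 0.1986, 0.0286]
ee_rot: [[-0.249, 0.0, 0.969], [-0.969, 0.0, -0.249], [-0.0, -1.0, 0.0]]
wrist_force: [-0.4, 0.7, 1.1]
gripper_width: 0.344
```

Request:
carry_out(
  steps=[
    [[0, 0, 2, 0, 0, 0], [0, 0, 5, 0, 0, 0], [-2, 2, 7.5, 0, 0, 0.04], [-5, 4, 8.5, 0, 0, 0.1], [-8, 6.5, 9, 0, 0, 0.16], [-11, 9, 9, 0, 0, 0.21], [-14, 11, 8, 0, 0, 0.25], [-15.5, 11.8, 6, 0, 0, 0.257], [-15.5, 11.8, 5, 0, 0, 0.257], [-15.5, 11.8, 4.5, 0, 0, 0.257], [-15.5, 11.8, 4.5, 0, 0, 0.257]],
  ],
)

```text
time_s: 5.12
tcp_pos: [0.4372, 0.316, 0.0734]
ee_rot: [[0.005, -0.0, 1.0], [-1.0, -0.0, 0.005], [0.0, -1.0, -0.0]]
wrist_force: [-0.2, 0.2, -1.1]
gripper_width: 0.338
```

```bash
python3 look.py side s2; python3 look.py top a2; python3 look.py wrist w2
python3 - <<'E'
from ov import *
c=load('side2') if 0 else load('s2'); x0,y0,s=150,110,6
im=cv2.resize(c['image'][y0:y0+95,x0:x0+110,::-1],None,fx=s,fy=s,interpolation=cv2.INTER_CUBIC); cv2.imwrite('pics/s2c.png',im)
E
```

```text
5.175 [0.4374 0.3162 0.0737] psi 0.27 tilt [ 0.  0. -1.] j [ 53.1  24.  -23.4   0.  -42.6  37.2] F [ 1.16  0.53 -1.47] w 0.34480565270643243
5.225 [0.4374 0.3163 0.0739] psi 0.27 tilt [ 0.001  0.001 -1.   ] j [ 53.1  24.  -23.4   0.  -42.6  37.2] F [-0.21 -0.21 -1.59] w 0.33924952219832555
5.275 [0.4374 0.3164 0.074 ] psi 0.28 tilt [ 0.001  0.001 -1.   ] j [ 53.1  24.  -23.4   0.  -42.6  37.2] F [-0.09  0.5  -1.17] w 0.34380037439209155
```

View pics/s2c.png

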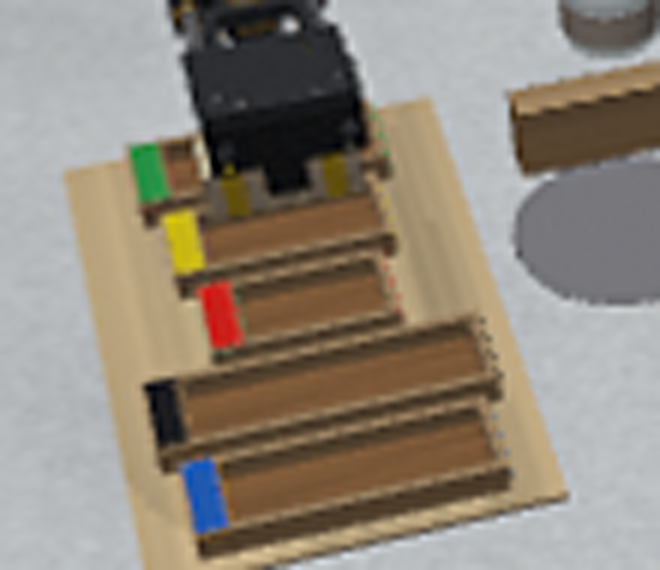

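View pics/w2.png

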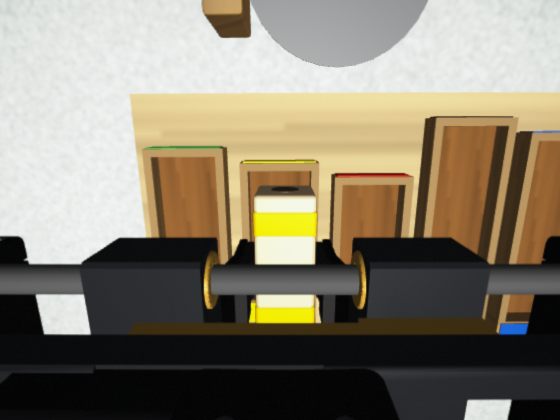

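```bash
python3 - <<'E'
from h import *
c=load('w2')
print(px2w(c,[(249,169),(313,169),(250,200)],.02).round(4), px2w(c,[(160,154),(222,154),(341,181),(404,181),(436,125),(507,125)],.02).round(4))
print('post', px2w(c,[(254,193),(314,193)],.059+.015).round(4))
print(w2px(c,[(.437+.045,.317,.02),(.4374,.3164,.02)]))
E
```

```text
[[0.4803 0.3378 0.02  ]
 [0.4805 0.2978 0.02  ]
 [0.4605 0.3376 0.02  ]] [[0.4894 0.3926 0.02  ]
 [0.4895 0.3543 0.02  ]
 [0.473  0.28   0.02  ]
 [0.4732 0.2403 0.02  ]
 [0.5074 0.2241 0.02  ]
 [0.5077 0.181  0.02  ]]
post [[0.4757 0.3297 0.074 ]
 [0.4758 0.3018 0.074 ]]
[[282.30490253 166.44786627]
 [283.04316803 234.5324045 ]]
```

Request:
carry_out(
  steps=[
    [[0, 0.15, -1, 0, 0, 0], [0, 0.15, -2, 0, 0, 0], [0, 0.15, -2.6, 0, 0, 0], [0, 0.15, -3.1, 0, 0, 0], [0, 0.15, -3.4, 0, 0, 0], [0, 0.15, -3.5, 0, 0, 0], [0, 0.15, -3.6, 0, 0, 0], [0, 0.15, -3.6, 0, 0, 0], [0, 0.15, -3.6, 0, 0, 0]],
  ],
)

```text
time_s: 6.4
tcp_pos: [0.4367, 0.318, 0.0377]
ee_rot: [[0.006, 0.0, 1.0], [-1.0, 0.0, 0.006], [-0.0, -1.0, 0.0]]
wrist_force: [0.2, -0.0, -1.0]
gripper_width: 0.344
```

Request:
carry_out(
  steps=[
    [[0, 0, -0.05, 0, 0, 0], [0, 0, -0.1, 0, 0, 0], [0, 0, -0.12, 0, 0, 0], [0, 0, -0.12, 0, 0, 0]],
  ],
)

```text
time_s: 6.9
tcp_pos: [0.4366, 0.318, 0.0365]
ee_rot: [[0.006, 0.0, 1.0], [-1.0, 0.0, 0.006], [-0.0, -1.0, 0.0]]
wrist_force: [-1.1, 0.9, 0.3]
gripper_width: 0.346
```

Request:
carry_out(
  steps=[
    [[0, 0, 0, 0, 0, 0], [0, 0, 0, 0, 0, 0], [0, 0, 0, 0, 0, 0], [0, 0, 0, 0, 0, 0], [0, 0, 1, 0, 0, 0], [0, 0, 3, 0, 0, 0], [0, 0, 6, 0, 0, 0], [0, 0, 9, 0, 0, 0], [0, 0, 9, 0, 0, 0]],
  ],
  fingers=130,
)

```text
time_s: 8.02
tcp_pos: [0.4379, 0.3194, 0.1297]
ee_rot: [[0.006, 0.005, 1.0], [-1.0, 0.005, 0.006], [-0.005, -1.0, 0.005]]
wrist_force: [0.5, 0.3, 0.6]
gripper_width: 0.489
```

```bash
python3 look.py wrist w3;python3 look.py top a3; python3 - <<'E'
from h import *
crop('a3',135,170,405,295,2.9,'o3')
E
```

```text
8.075 [0.437  0.3184 0.1279] psi 0.32 tilt [ 0.002  0.003 -1.   ] j [ 53.3  19.9 -20.1  -0.  -49.8  37.1] F [ 0.05 -0.38  0.24] w 0.4892748935634862
8.125 [0.4364 0.3178 0.1267] psi 0.31 tilt [ 0.     0.001 -1.   ] j [ 53.3  20.  -20.2  -0.  -49.8  37.1] F [-0.54 -0.2  -0.5 ] w 0.4907484673587132
```

View pics/w3.png

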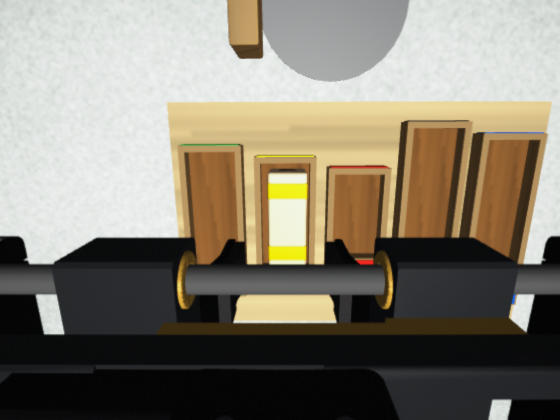

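View pics/o3.png

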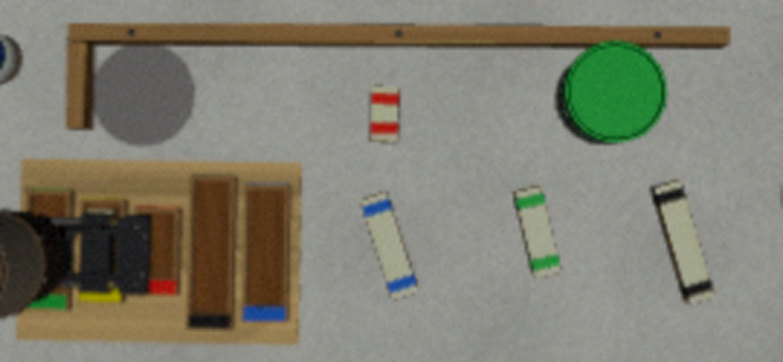

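Request:
carry_out(
  steps=[
    [[1, -2, 0.3, 0, 0, 0], [3, -6, 0.3, 0, 0, 0], [5, -10, 0.3, 0, 0, 0], [7, -14, 0.3, 0, 0, 0], [9, -18, 0.3, 0, 0, 0], [11, -22, 0.3, 0, 0, -0.01], [13, -26, 0.3, 0, 0, -0.02], [14.3, -29, 0.3, 0, 0, -0.023], [14.8, -30.6, 0, 0, 0, -0.023], [14.8, -30.6, 0, 0, 0, -0.023], [14.8, -30.6, 0, 0, 0, -0.023]],
  ],
  fingers=50,
)

```text
time_s: 9.5
tcp_pos: [0.5841, 0.0126, 0.1259]
ee_rot: [[-0.016, -0.001, 1.0], [-1.0, -0.0, -0.016], [0.0, -1.0, -0.001]]
wrist_force: [-0.5, 0.0, 0.2]
gripper_width: 0.805
```

```bash
python3 look.py wrist w4; python3 - <<'E'
from h import *
print(w2px(load('w4'),[(.6148,.0268-.0005,.03),(.6148,-.0032-.0005,.03),(.58,.0268,.03),(.58,-.0032,.03)]).round(1))
E
```

```text
9.55 [0.5842 0.0129 0.1262] psi -0.91 tilt [-0.  0. -1.] j [ 17.1  23.9 -13.9  -0.  -52.2  72. ] F [-0.42  1.38 -0.5 ] w 0.8038924337612394
[[264.7 178.6]
 [304.2 178. ]
 [265.5 222.6]
 [303.6 222. ]]
```

View pics/w4.png

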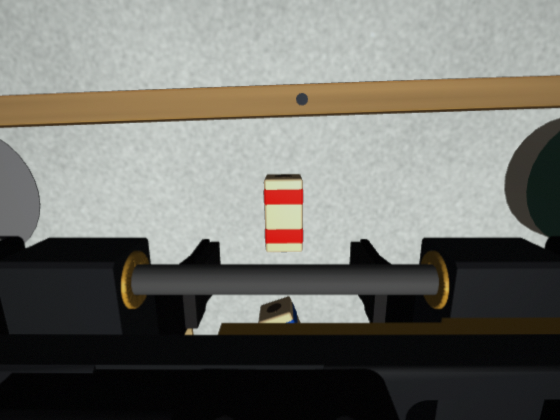

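Request:
carry_out(
  steps=[
    [[0, -0.1, -3, 0, 0, 0], [0, -0.1, -6, 0, 0, 0], [0, -0.1, -8, 0, 0, 0], [0, -0.1, -9.2, 0, 0, 0], [0, -0.1, -9.7, 0, 0, 0], [0, -0.1, -9.7, 0, 0, 0], [0, -0.1, -9.7, 0, 0, 0]],
  ],
)

```text
time_s: 10.42
tcp_pos: [0.5852, 0.0111, 0.0302]
ee_rot: [[-0.017, 0.002, 1.0], [-1.0, 0.0, -0.017], [-0.0, -1.0, 0.002]]
wrist_force: [0.0, 0.8, 0.1]
gripper_width: 0.81
```

Request:
carry_out(
  steps=[
    [[0, 0, 0, 0, 0, 0], [0, 0, 0, 0, 0, 0], [0, 0, 0, 0, 0, 0], [0, 0, 0, 0, 0, 0], [0, 0, 0, 0, 0, 0], [0, 0, 0, 0, 0, 0]],
  ],
  fingers=255,
)

```text
time_s: 11.18
tcp_pos: [0.5847, 0.011, 0.0294]
ee_rot: [[-0.017, 0.0, 1.0], [-1.0, 0.0, -0.017], [-0.0, -1.0, 0.0]]
wrist_force: [-1.2, 1.0, 0.1]
gripper_width: 0.341
```

Request:
carry_out(
  steps=[
    [[0, 0, 2, 0, 0, 0], [0, 0, 5, 0, 0, 0], [-1, 2, 8, 0, 0, 0], [-3, 5, 9, 0, 0, 0.01], [-5, 8.5, 9, 0, 0, 0.015], [-7, 12, 9, 0, 0, 0.02], [-9, 15.5, 9, 0, 0, 0.024], [-11, 19, 9, 0, 0, 0.024], [-13.5, 22.5, 8, 0, 0, 0.024], [-14.8, 24.4, 6, 0, 0, 0.024], [-14.8, 24.6, 4.6, 0, 0, 0.024], [-14.8, 24.6, 4, 0, 0, 0.024], [-14.8, 24.6, 4, 0, 0, 0.024]],
  ],
)

```text
time_s: 12.8
tcp_pos: [0.4369, 0.2561, 0.0689]
ee_rot: [[0.006, -0.001, 1.0], [-1.0, -0.001, 0.006], [0.001, -1.0, -0.001]]
wrist_force: [-0.3, -0.4, -2.1]
gripper_width: 0.345
```

```bash
python3 look.py wrist w5; python3 look.py top a5
```

```text
12.85 [0.4372 0.2563 0.0694] psi 0.32 tilt [ 0. -0. -1.] j [ 48.8  21.8 -28.2   0.  -40.   41.5] F [-0.21 -0.32 -1.75] w 0.3410198216000569
12.9 [0.4373 0.2565 0.0697] psi 0.32 tilt [ 0.001  0.    -1.   ] j [ 48.8  21.8 -28.2   0.  -40.   41.5] F [ 0.48  0.46 -0.85] w 0.33982598675357417
```

View pics/w5.png

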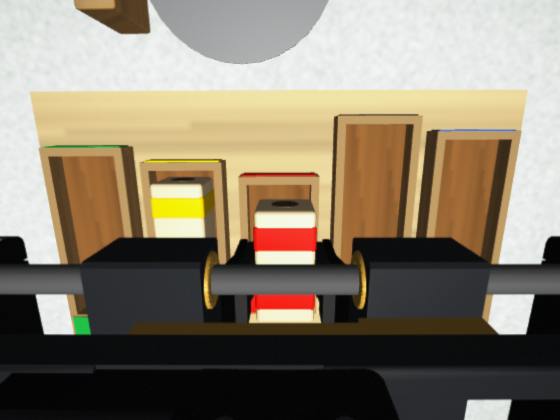

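Request:
carry_out(
  steps=[
    [[0, 0.15, -1, 0, 0, 0], [0, 0.15, -1.8, 0, 0, 0], [0, 0.15, -2.4, 0, 0, 0], [0, 0.15, -2.8, 0, 0, 0], [0, 0.15, -3, 0, 0, 0], [0, 0.15, -3.1, 0, 0, 0], [0, 0.15, -3.2, 0, 0, 0], [0, 0.15, -3.25, 0, 0, 0], [0, 0.15, -3.25, 0, 0, 0]],
  ],
)

```text
time_s: 14.02
tcp_pos: [0.4367, 0.2586, 0.0373]
ee_rot: [[0.007, 0.0, 1.0], [-1.0, 0.0, 0.007], [-0.0, -1.0, 0.0]]
wrist_force: [-2.2, -0.3, 3.4]
gripper_width: 0.339
```

Request:
carry_out(
  steps=[
    [[0, 0, 0, 0, 0, 0], [0, 0, 0, 0, 0, 0], [0, 0, 0, 0, 0, 0], [0, 0, 0, 0, 0, 0], [0, 0, 1, 0, 0, 0], [0, 0, 3, 0, 0, 0], [0, 0, 6, 0, 0, 0], [0, 0, 9, 0, 0, 0], [0, 0, 9, 0, 0, 0]],
  ],
  fingers=130,
)

```text
time_s: 15.15
tcp_pos: [0.438, 0.2597, 0.13]
ee_rot: [[0.007, 0.005, 1.0], [-1.0, 0.005, 0.007], [-0.005, -1.0, 0.005]]
wrist_force: [-0.3, 0.2, -0.5]
gripper_width: 0.487
```

```bash
python3 look.py wrist w6;python3 look.py top a6; python3 - <<'E'
from h import *
crop('a6',135,170,405,295,2.9,'o6')
E
```

```text
15.2 [0.437  0.2589 0.1283] psi 0.38 tilt [ 0.002  0.003 -1.   ] j [ 49.   17.1 -24.5  -0.  -48.2  41.4] F [-0.36 -0.43 -0.27] w 0.4844122055653767
15.25 [0.4364 0.2583 0.1272] psi 0.37 tilt [ 0.     0.001 -1.   ] j [ 49.   17.1 -24.6  -0.  -48.2  41.4] F [ 0.15  0.05 -0.78] w 0.486683492466924
```

View pics/w6.png

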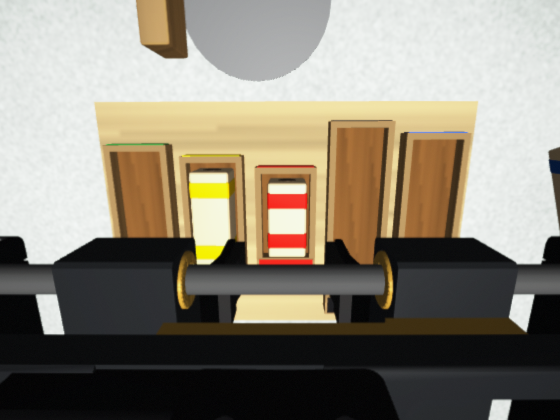

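View pics/o6.png

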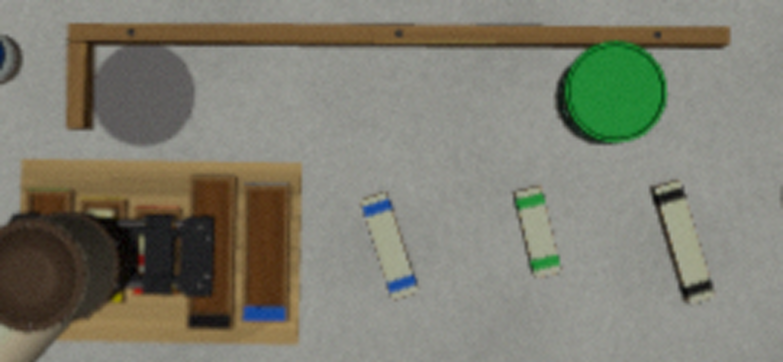

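Request:
carry_out(
  steps=[
    [[0, -2, 0, 0, 0, 0.02], [0, -5, 0, 0, 0, 0.06], [0, -9, 0, 0, 0, 0.12], [0, -13, 0, 0, 0, 0.18], [0.2, -17, 0, 0, 0, 0.24], [0.4, -21, 0, 0, 0, 0.29], [0.55, -24, 0, 0, 0, 0.322], [0.55, -25.5, 0, 0, 0, 0.322], [0.55, -25.5, 0, 0, 0, 0.322], [0.55, -25.5, 0, 0, 0, 0.322]],
  ],
  fingers=50,
)

```text
time_s: 16.5
tcp_pos: [0.4422, 0.004, 0.1267]
ee_rot: [[0.323, -0.0, 0.946], [-0.946, -0.0, 0.323], [-0.0, -1.0, -0.0]]
wrist_force: [0.8, 0.6, 0.3]
gripper_width: 0.808
```

```bash
cat > chk.py <<'E'
import sys
from ov import *
tag,n,out=sys.argv[1:4]
c=load(tag); im=c['image'][:,:,::-1].copy(); x,y,a,L=posts[n]
box(c,im,x,y,np.radians(a),L,.03,0,.03,(255,0,255)); cv2.imwrite(f'pics/{out}.png',im)
E
python3 look.py wrist w7; python3 chk.py w7 blue w7o
```

```text
16.55 [0.4422 0.0041 0.1267] psi 18.88 tilt [-0. -0. -1.] j [ 21.7  11.4 -33.1  -0.  -45.6  87.2] F [-0.74  0.33 -0.01] w 0.8069153747420821
```

View pics/w7o.png

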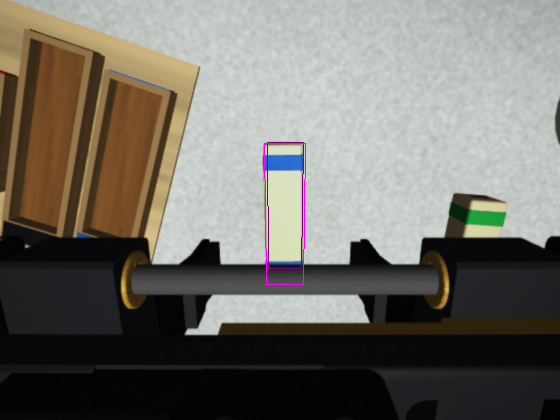

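Request:
carry_out(
  steps=[
    [[0, -0.1, -3, 0, 0, 0], [0, -0.1, -6, 0, 0, 0], [0, -0.1, -8, 0, 0, 0], [0, -0.1, -9.2, 0, 0, 0], [0, -0.1, -9.75, 0, 0, 0], [0, -0.1, -9.75, 0, 0, 0], [0, -0.1, -9.75, 0, 0, 0]],
  ],
)

```text
time_s: 17.42
tcp_pos: [0.4427, 0.0026, 0.03]
ee_rot: [[0.323, 0.001, 0.946], [-0.946, 0.001, 0.323], [0.0, -1.0, 0.002]]
wrist_force: [-0.1, 1.0, -0.1]
gripper_width: 0.804
```

Request:
carry_out(
  steps=[
    [[0, 0, 0, 0, 0, 0], [0, 0, 0, 0, 0, 0], [0, 0, 0, 0, 0, 0], [0, 0, 0, 0, 0, 0], [0, 0, 0, 0, 0, 0], [0, 0, 0, 0, 0, 0]],
  ],
  fingers=255,
)

```text
time_s: 18.18
tcp_pos: [0.4422, 0.0025, 0.0294]
ee_rot: [[0.323, 0.0, 0.946], [-0.946, 0.0, 0.323], [-0.0, -1.0, 0.0]]
wrist_force: [0.6, 1.2, -0.9]
gripper_width: 0.348
```

Request:
carry_out(
  steps=[
    [[0, 0, 2, 0, 0, 0], [0, 0, 5, 0, 0, 0], [0, 1, 8, 0, 0, -0.05], [0, 3, 9, 0, 0, -0.12], [-0.2, 6, 9, 0, 0, -0.2], [-0.3, 9, 9, 0, 0, -0.27], [-0.45, 12, 8, 0, 0, -0.322], [-0.45, 13.5, 6, 0, 0, -0.322], [-0.45, 13.6, 4.6, 0, 0, -0.322], [-0.45, 13.6, 4, 0, 0, -0.322], [-0.45, 13.6, 4, 0, 0, -0.322]],
  ],
)

```text
time_s: 19.55
tcp_pos: [0.4373, 0.138, 0.069]
ee_rot: [[0.006, -0.001, 1.0], [-1.0, -0.001, 0.006], [0.001, -1.0, -0.001]]
wrist_force: [0.1, -0.5, -1.3]
gripper_width: 0.341
```

```bash
python3 look.py wrist w8; python3 look.py side s8
```

```text
19.6 [0.4377 0.1382 0.0694] psi 0.37 tilt [-0. -0. -1.] j [ 37.9  18.1 -34.7   0.  -37.2  52.5] F [ 0.66 -0.19 -2.25] w 0.34524721449697887
19.65 [0.4379 0.1383 0.0697] psi 0.37 tilt [ 0.001  0.    -1.   ] j [ 37.9  18.  -34.7   0.  -37.2  52.5] F [ 0.01 -0.05 -1.82] w 0.34156692012928314
```

View pics/w8.png

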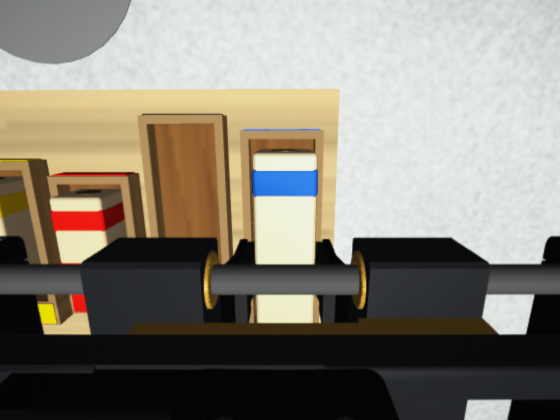

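View pics/s8.png

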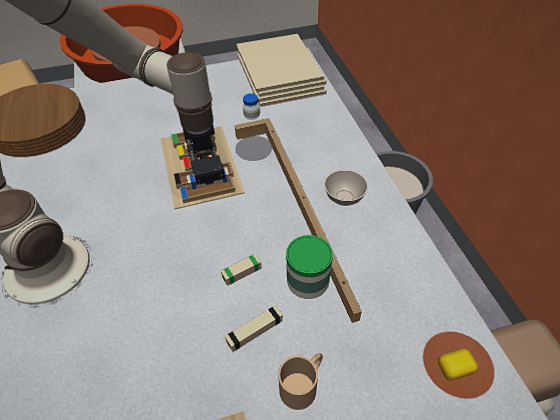

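```bash
python3 - <<'E'
from h import *
crop('w8',220,110,350,260,5,'w8c')
E
```

```text
(no output)
```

View pics/w8c.png

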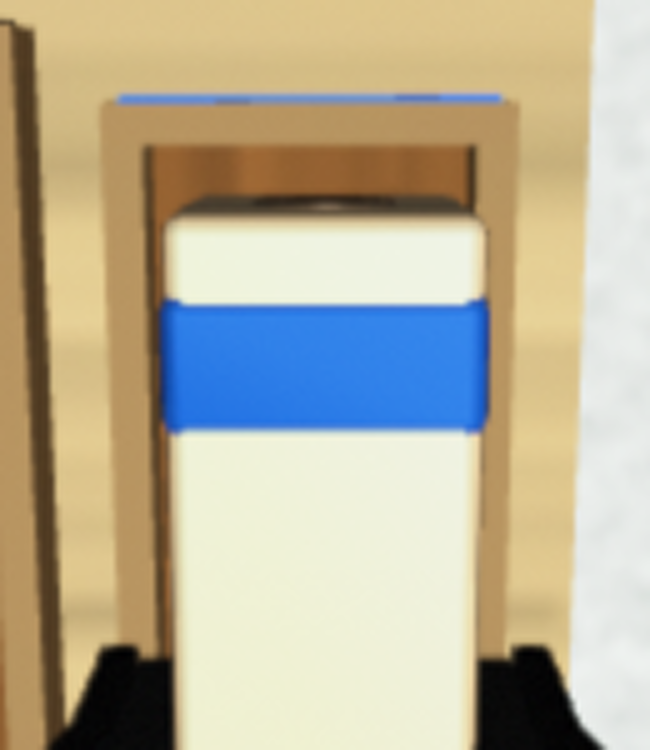

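```bash
python3 - <<'E'
from h import *
c=load('w8')
u=lambda p: un(p,220,110,5)
print('slot far edge/inner', px2w(c,u([(145,146),(475,146),(152,620),(483,620)]),.02).round(4))
print('post', px2w(c,u([(164,222),(486,222),(175,620),(475,620)]),.0697-.0294+.03).round(4))
E
```

```text
slot far edge/inner [[0.4987 0.1588 0.02  ]
 [0.4989 0.1195 0.02  ]
 [0.4394 0.1592 0.02  ]
 [0.4396 0.1168 0.02  ]]
post [[0.4936 0.1518 0.0703]
 [0.4938 0.123  0.0703]
 [0.4562 0.1514 0.0703]
 [0.4563 0.1229 0.0703]]
```

Request:
carry_out(
  steps=[
    [[-0.1, 0.12, -1, 0, 0, 0], [-0.1, 0.12, -1.8, 0, 0, 0], [-0.1, 0.12, -2.4, 0, 0, 0], [-0.1, 0.12, -2.8, 0, 0, 0], [-0.1, 0.12, -3, 0, 0, 0], [-0.1, 0.12, -3.1, 0, 0, 0], [-0.1, 0.12, -3.2, 0, 0, 0], [-0.1, 0.12, -3.25, 0, 0, 0], [-0.1, 0.12, -3.25, 0, 0, 0]],
  ],
)

```text
time_s: 20.78
tcp_pos: [0.4368, 0.1397, 0.0374]
ee_rot: [[0.007, 0.001, 1.0], [-1.0, 0.0, 0.007], [-0.0, -1.0, 0.001]]
wrist_force: [-2.7, -0.3, 4.5]
gripper_width: 0.345
```

Request:
carry_out(
  steps=[
    [[0, 0, 0, 0, 0, 0], [0, 0, 0, 0, 0, 0], [0, 0, 0, 0, 0, 0], [0, 0, 0, 0, 0, 0], [0, 0, 1, 0, 0, 0], [0, 0, 3, 0, 0, 0], [0, 0, 6, 0, 0, 0], [0, 0, 9, 0, 0, 0], [0, 0, 9, 0, 0, 0]],
  ],
  fingers=130,
)

```text
time_s: 21.9
tcp_pos: [0.4381, 0.1406, 0.1297]
ee_rot: [[0.007, 0.006, 1.0], [-1.0, 0.004, 0.007], [-0.004, -1.0, 0.006]]
wrist_force: [0.7, -0.4, -0.7]
gripper_width: 0.491
```

```bash
python3 look.py wrist w9;python3 look.py top a9; python3 - <<'E'
from h import *
crop('a9',135,170,405,295,2.9,'o9')
E
```

```text
21.95 [0.437  0.14   0.1282] psi 0.38 tilt [ 0.002  0.002 -1.   ] j [ 38.1  12.7 -31.   -0.  -46.2  52.3] F [ 0.02 -0.67 -1.27] w 0.49151073985217264
22.0 [0.4364 0.1395 0.1271] psi 0.37 tilt [ 0.     0.001 -1.   ] j [ 38.1  12.8 -31.   -0.  -46.2  52.3] F [-0.01 -0.57 -0.57] w 0.4898426002099964
```

View pics/w9.png

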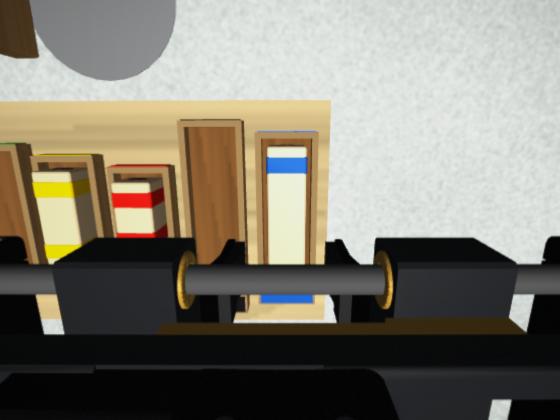

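View pics/o9.png

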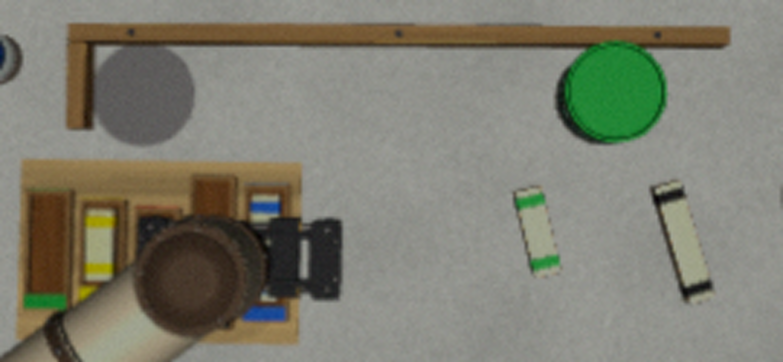

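Request:
carry_out(
  steps=[
    [[0.2, -2, 0, 0, 0, 0.02], [0.5, -5, 0, 0, 0, 0.05], [1, -9, 0, 0, 0, 0.08], [1.3, -13, 0, 0, 0, 0.12], [1.7, -17, 0, 0, 0, 0.16], [2, -21, 0, 0, 0, 0.2], [2.3, -25, 0, 0, 0, 0.24], [2.6, -28, 0, 0, 0, 0.253], [2.6, -29.6, 0, 0, 0, 0.253], [2.6, -29.7, 0, 0, 0, 0.253], [2.6, -29.7, 0, 0, 0, 0.253]],
  ],
  fingers=50,
)

```text
time_s: 23.38
tcp_pos: [0.4624, -0.1568, 0.1266]
ee_rot: [[0.257, -0.001, 0.966], [-0.966, 0.0, 0.257], [-0.0, -1.0, -0.001]]
wrist_force: [0.7, -0.1, -0.5]
gripper_width: 0.803
```

```bash
python3 look.py wrist w10; python3 chk.py w10 green w10o
```

```text
23.425 [ 0.4625 -0.1566  0.1267] psi 14.94 tilt [-0.  0. -1.] j [  0.4  15.5 -27.1  -0.  -47.4 104.6] F [ 0.51  0.66 -0.92] w 0.803215108884239
```

View pics/w10o.png

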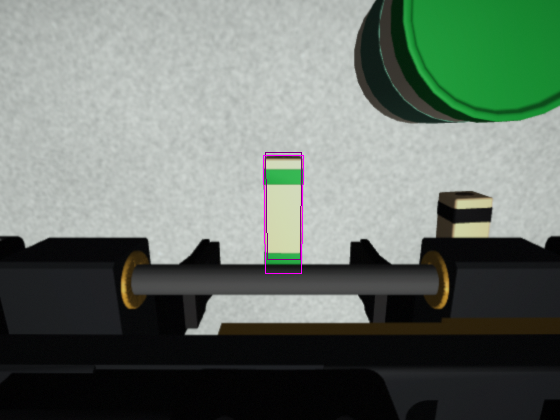

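Request:
carry_out(
  steps=[
    [[0, 0, -3, 0, 0, 0], [0, 0, -6, 0, 0, 0], [0, 0, -8, 0, 0, 0], [0, 0, -9.2, 0, 0, 0], [0, 0, -9.75, 0, 0, 0], [0, 0, -9.75, 0, 0, 0], [0, 0, -9.75, 0, 0, 0]],
  ],
)

```text
time_s: 24.3
tcp_pos: [0.4632, -0.1574, 0.03]
ee_rot: [[0.257, 0.002, 0.966], [-0.966, -0.0, 0.257], [0.0, -1.0, 0.002]]
wrist_force: [0.1, 0.4, -0.6]
gripper_width: 0.806
```

Request:
carry_out(
  steps=[
    [[0, 0, 0, 0, 0, 0], [0, 0, 0, 0, 0, 0], [0, 0, 0, 0, 0, 0], [0, 0, 0, 0, 0, 0], [0, 0, 0, 0, 0, 0], [0, 0, 0, 0, 0, 0]],
  ],
  fingers=255,
)

```text
time_s: 25.05
tcp_pos: [0.4625, -0.1573, 0.0293]
ee_rot: [[0.257, -0.0, 0.966], [-0.966, 0.0, 0.257], [-0.0, -1.0, -0.0]]
wrist_force: [-0.1, 0.6, 0.5]
gripper_width: 0.343
```

Request:
carry_out(
  steps=[
    [[0, 0, 2, 0, 0, 0], [0, 0, 5, 0, 0, 0], [0, 2, 8, 0, 0, 0], [0, 5, 9, 0, 0, -0.02], [-0.3, 9.5, 9, 0, 0, -0.05], [-0.6, 14, 9, 0, 0, -0.08], [-0.9, 18.5, 9, 0, 0, -0.11], [-1.2, 23, 9, 0, 0, -0.14], [-1.5, 27.5, 9, 0, 0, -0.17], [-1.8, 32, 9, 0, 0, -0.2], [-2.1, 36.5, 9, 0, 0, -0.23], [-2.3, 41, 9, 0, 0, -0.253], [-2.5, 45.5, 9, 0, 0, -0.253], [-2.55, 49.5, 9, 0, 0, -0.253], [-2.55, 52.5, 8.5, 0, 0, -0.253], [-2.55, 53.5, 7, 0, 0, -0.253], [-2.55, 53.5, 5.5, 0, 0, -0.253], [-2.55, 53.5, 4.2, 0, 0, -0.253], [-2.55, 53.5, 4, 0, 0, -0.253], [-2.55, 53.5, 4, 0, 0, -0.253]],
  ],
)

```text
time_s: 27.55
tcp_pos: [0.4374, 0.3771, 0.0695]
ee_rot: [[0.006, 0.0, 1.0], [-1.0, -0.0, 0.006], [0.0, -1.0, 0.0]]
wrist_force: [0.4, 0.0, -2.8]
gripper_width: 0.338
```

```bash
python3 look.py wrist w11; python3 - <<'E'
from h import *
crop('w11',180,110,350,260,4,'w11c')
E
```

```text
27.6 [0.4375 0.3775 0.0698] psi 0.36 tilt [ 0.001  0.001 -1.   ] j [ 56.8  27.3 -18.1   0.  -44.5  33.5] F [-0.29  0.38 -1.93] w 0.34108948927106963
```

View pics/w11c.png

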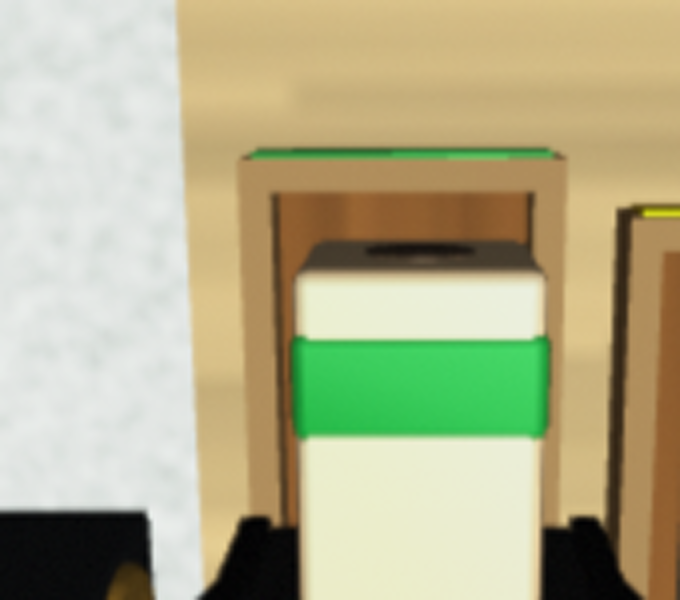

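```bash
python3 - <<'E'
from h import *
c=load('w11')
u=lambda p: un(p,180,110,4)
print(px2w(c,u([(272,193),(531,193)]),.02).round(4))
print('post', px2w(c,u([(297,275),(545,275)]),.0698-.0293+.03).round(4))
E
```

```text
[[0.4875 0.3988 0.02  ]
 [0.4878 0.3596 0.02  ]]
post [[0.4827 0.3904 0.0705]
 [0.4829 0.3621 0.0705]]
```

Request:
carry_out(
  steps=[
    [[-0.15, 0.2, -1, 0, 0, 0], [-0.15, 0.22, -1.8, 0, 0, 0], [-0.15, 0.22, -2.4, 0, 0, 0], [-0.15, 0.22, -2.8, 0, 0, 0], [-0.15, 0.22, -3, 0, 0, 0], [-0.15, 0.22, -3.1, 0, 0, 0], [-0.15, 0.22, -3.2, 0, 0, 0], [-0.15, 0.22, -3.25, 0, 0, 0], [-0.15, 0.22, -3.25, 0, 0, 0]],
  ],
)

```text
time_s: 28.72
tcp_pos: [0.4357, 0.38, 0.0374]
ee_rot: [[0.007, 0.0, 1.0], [-1.0, 0.0, 0.007], [-0.0, -1.0, 0.0]]
wrist_force: [-1.5, 0.5, 2.2]
gripper_width: 0.345
```

Request:
carry_out(
  steps=[
    [[0, 0, 0, 0, 0, 0], [0, 0, 0, 0, 0, 0], [0, 0, 0, 0, 0, 0], [0, 0, 0, 0, 0, 0], [0, 0, 1, 0, 0, 0], [0, 0, 3, 0, 0, 0], [0, 0, 6, 0, 0, 0], [0, 0, 9, 0, 0, 0], [0, 0, 9, 0, 0, 0]],
  ],
  fingers=130,
)

```text
time_s: 29.85
tcp_pos: [0.4368, 0.3814, 0.1304]
ee_rot: [[0.007, 0.004, 1.0], [-1.0, 0.006, 0.007], [-0.006, -1.0, 0.004]]
wrist_force: [-0.5, 0.4, -0.4]
gripper_width: 0.49
```

```bash
python3 look.py wrist w12;python3 look.py top a12; python3 - <<'E'
from h import *
crop('a12',135,170,435,295,2.6,'o12')
c=load('top0')
crop('top0',390,205,450,260,10,'mug')
E
```

```text
29.9 [0.436  0.3804 0.1285] psi 0.38 tilt [ 0.002  0.003 -1.   ] j [ 57.1  23.2 -14.7  -0.  -51.9  33.2] F [-0.26 -1.03  0.05] w 0.48949913337377327
29.95 [0.4354 0.3797 0.1272] psi 0.37 tilt [-0.     0.001 -1.   ] j [ 57.1  23.2 -14.8  -0.  -51.9  33.2] F [-0.17 -0.41 -1.2 ] w 0.4918518771549252
```

View pics/w12.png

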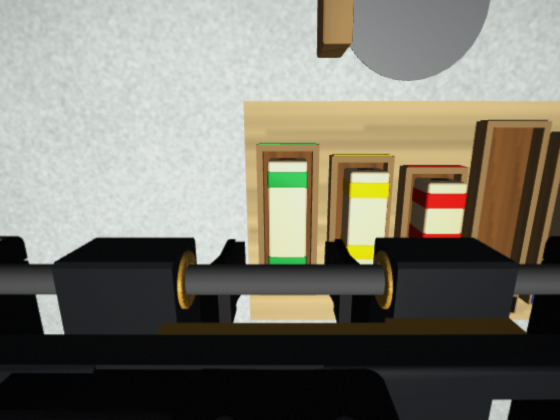

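View pics/o12.png

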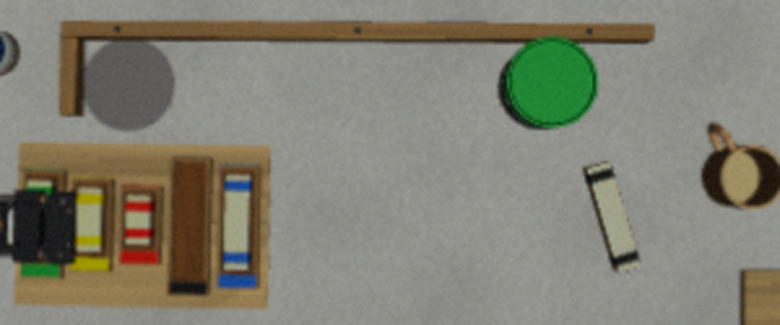

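View pics/mug.png

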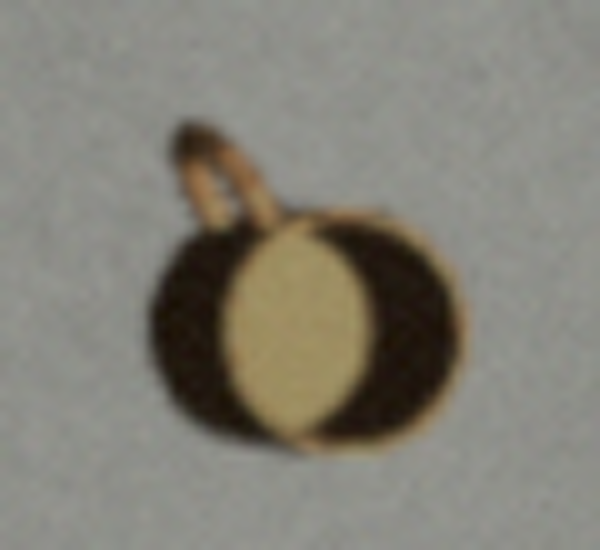

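```bash
python3 - <<'E'
from ov import *
c=load('top0')
print('rim',px2w(c,un([(222,330),(467,330),(345,207),(345,452)],390,205,10),.085).round(3),'handle',px2w(c,un([(190,120)],390,205,10),.05).round(3))
overlay('a12',340,165,440,285,6,'o12b')
E
```

```text
rim [[ 0.505 -0.43   0.085]
 [ 0.507 -0.505  0.085]
 [ 0.544 -0.468  0.085]
 [ 0.469 -0.468  0.085]] handle [[ 0.57 -0.43  0.05]]
```

View pics/o12b.png

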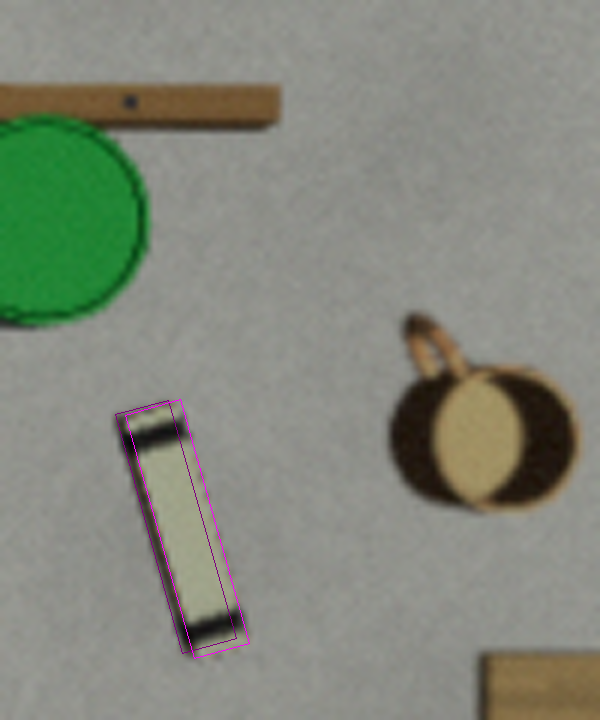

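Request:
carry_out(
  steps=[
    [[0, -2, 0.5, 0, 0, 0], [0, -6, 1, 0, 0, 0], [0, -10, 1.5, 0, 0, 0], [0, -15, 2, 0, 0, 0.02], [0.2, -20, 2, 0, 0, 0.05], [0.4, -25, 2, 0, 0, 0.08], [0.6, -30, 2, 0, 0, 0.11], [0.8, -35, 2, 0, 0, 0.14], [1, -40, 2, 0, 0, 0.17], [1.2, -45, 2, 0, 0, 0.2], [1.4, -50, 2, 0, 0, 0.23], [1.6, -55, 2, 0, 0, 0.26], [1.8, -60, 1.5, 0, 0, 0.28], [1.95, -64, 1, 0, 0, 0.285], [1.95, -67, 0.5, 0, 0, 0.285], [1.95, -69, 0, 0, 0, 0.285], [1.95, -69.6, 0, 0, 0, 0.285], [1.95, -69.6, 0, 0, 0, 0.285], [1.95, -69.6, 0, 0, 0, 0.285]],
  ],
  fingers=50,
)

```text
time_s: 32.33
tcp_pos: [0.4552, -0.3154, 0.1271]
ee_rot: [[0.289, 0.0, 0.957], [-0.957, 0.0, 0.289], [0.0, -1.0, 0.0]]
wrist_force: [0.7, 0.3, 1.0]
gripper_width: 0.801
```

```bash
sed -i "s/(.4549,-.3171,16.7,.132)/(.4549,-.3155,16.7,.132)/" ov.py; python3 look.py wrist w13; python3 chk.py w13 black w13o; python3 look.py top a13
```

```text
32.375 [ 0.4553 -0.3154  0.1272] psi 16.79 tilt [ 0. -0. -1.] j [-17.9  21.2 -18.2  -0.  -50.6 124.7] F [ 0.06 -0.03 -0.17] w 0.8022588167124387
32.425 [ 0.4554 -0.3154  0.1272] psi 16.79 tilt [ 0. -0. -1.] j [-17.9  21.2 -18.2  -0.  -50.6 124.7] F [-0.3   0.33  0.64] w 0.8043004806638047
```

View pics/w13o.png

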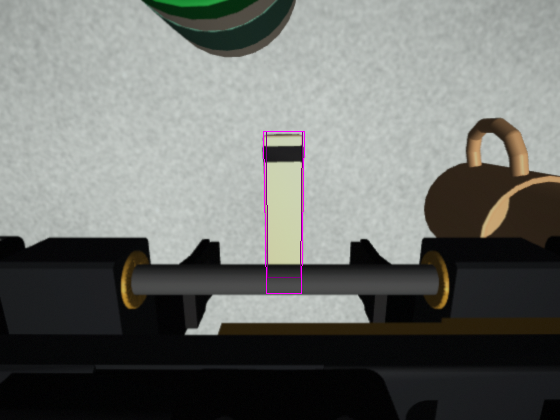

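View pics/a13.png

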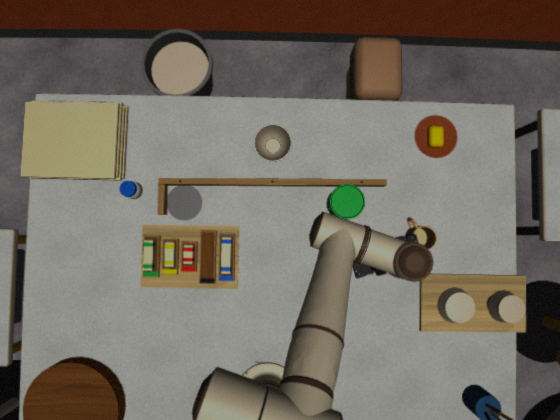

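Request:
carry_out(
  steps=[
    [[-0.1, 0, -3, 0, 0, 0], [-0.1, 0, -6, 0, 0, 0], [-0.1, 0, -8, 0, 0, 0], [-0.1, 0, -9.2, 0, 0, 0], [-0.1, 0, -9.75, 0, 0, 0], [-0.1, 0, -9.75, 0, 0, 0], [-0.1, 0, -9.75, 0, 0, 0]],
  ],
)

```text
time_s: 33.3
tcp_pos: [0.4547, -0.3164, 0.0301]
ee_rot: [[0.288, 0.002, 0.958], [-0.958, -0.001, 0.288], [0.001, -1.0, 0.001]]
wrist_force: [-0.7, 0.3, 0.3]
gripper_width: 0.806
```

Request:
carry_out(
  steps=[
    [[0, 0, 0, 0, 0, 0], [0, 0, 0, 0, 0, 0], [0, 0, 0, 0, 0, 0], [0, 0, 0, 0, 0, 0], [0, 0, 0, 0, 0, 0], [0, 0, 0, 0, 0, 0]],
  ],
  fingers=255,
)

```text
time_s: 34.05
tcp_pos: [0.454, -0.3161, 0.0293]
ee_rot: [[0.288, -0.0, 0.958], [-0.958, 0.0, 0.288], [-0.0, -1.0, -0.0]]
wrist_force: [1.0, 0.9, 0.3]
gripper_width: 0.345
```

Request:
carry_out(
  steps=[
    [[0, 0, 2, 0, 0, 0], [0, 0, 5, 0, 0, 0], [0, 2, 8, 0, 0, 0], [0, 5, 9, 0, 0, -0.02], [-0.2, 9.5, 9, 0, 0, -0.06], [-0.4, 14, 9, 0, 0, -0.1], [-0.6, 18.5, 9, 0, 0, -0.14], [-0.8, 23, 9, 0, 0, -0.18], [-1, 27.5, 9, 0, 0, -0.22], [-1.2, 32, 9, 0, 0, -0.26], [-1.5, 36.5, 9, 0, 0, -0.287], [-1.7, 41, 9, 0, 0, -0.287], [-1.8, 45.5, 9, 0, 0, -0.287], [-1.8, 49, 9, 0, 0, -0.287], [-1.8, 51, 8.5, 0, 0, -0.287], [-1.8, 51.5, 7, 0, 0, -0.287], [-1.8, 51.5, 5.5, 0, 0, -0.287], [-1.8, 51.5, 4.2, 0, 0, -0.287], [-1.8, 51.5, 4, 0, 0, -0.287], [-1.8, 51.5, 4, 0, 0, -0.287]],
  ],
)

```text
time_s: 36.55
tcp_pos: [0.4363, 0.1986, 0.0694]
ee_rot: [[0.004, 0.0, 1.0], [-1.0, -0.0, 0.004], [0.0, -1.0, 0.0]]
wrist_force: [-1.0, -0.4, -1.6]
gripper_width: 0.34
```

```bash
python3 look.py wrist w14; python3 - <<'E'
from h import *
crop('w14',180,100,370,260,4,'w14c')
E
```

```text
36.6 [0.4365 0.1988 0.0697] psi 0.26 tilt [ 0.001  0.    -1.   ] j [ 44.   19.6 -31.9   0.  -38.4  46.3] F [-0.85 -0.11 -3.36] w 0.34261898892453346
```

View pics/w14c.png

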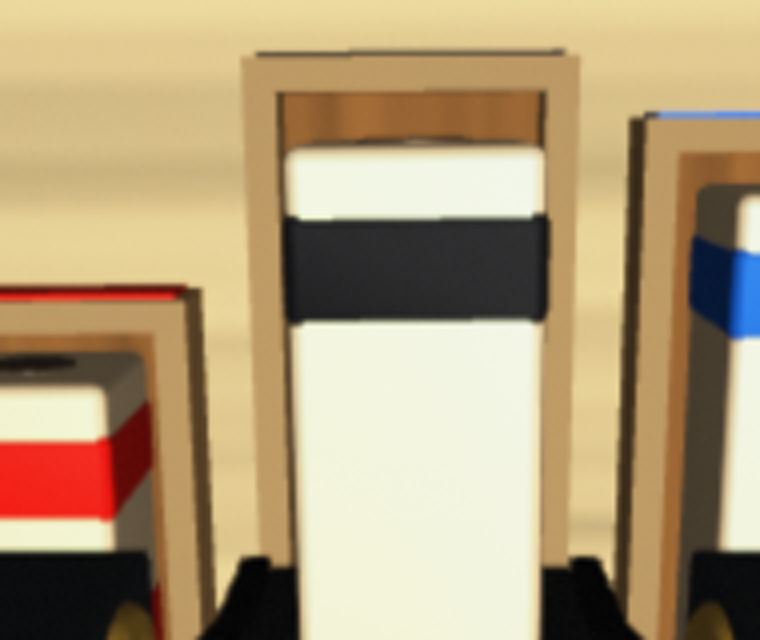

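```bash
python3 - <<'E'
from h import *
c=load('w14')
u=lambda p: un(p,180,100,4)
print(px2w(c,u([(278,92),(544,92)]),.02).round(4))
print('post', px2w(c,u([(285,150),(545,150)]),.0697-.0293+.03).round(4))
E
```

```text
[[0.5071 0.2189 0.02  ]
 [0.5072 0.1797 0.02  ]]
post [[0.5    0.2129 0.0704]
 [0.5001 0.1841 0.0704]]
```

Request:
carry_out(
  steps=[
    [[0, 0.06, -1, 0, 0, 0], [0, 0.06, -1.8, 0, 0, 0], [0, 0.06, -2.4, 0, 0, 0], [0, 0.06, -2.8, 0, 0, 0], [0, 0.06, -3, 0, 0, 0], [0, 0.06, -3.1, 0, 0, 0], [0, 0.06, -3.2, 0, 0, 0], [0, 0.06, -3.25, 0, 0, 0], [0, 0.06, -3.25, 0, 0, 0]],
  ],
)

```text
time_s: 37.72
tcp_pos: [0.4362, 0.1995, 0.0373]
ee_rot: [[0.005, 0.0, 1.0], [-1.0, 0.0, 0.005], [-0.0, -1.0, 0.0]]
wrist_force: [-1.3, -0.9, 2.8]
gripper_width: 0.339
```

Request:
carry_out(
  steps=[
    [[0, 0, 0, 0, 0, 0], [0, 0, 0, 0, 0, 0], [0, 0, 0, 0, 0, 0], [0, 0, 0, 0, 0, 0], [0, 0, 1, 0, 0, 0], [0, 0, 3, 0, 0, 0], [0, 0, 6, 0, 0, 0], [0, 0, 10, 0, 0, 0], [0, 0, 12, 0, 0, 0], [0, 0, 12, 0, 0, 0]],
  ],
  fingers=130,
)

```text
time_s: 38.98
tcp_pos: [0.437, 0.2002, 0.1591]
ee_rot: [[0.005, 0.004, 1.0], [-1.0, 0.004, 0.005], [-0.003, -1.0, 0.004]]
wrist_force: [-0.1, -0.2, 0.2]
gripper_width: 0.493
```

```bash
python3 look.py wrist w15;python3 look.py top a15; python3 - <<'E'
from h import *
crop('a15',135,170,435,295,2.6,'o15')
E
```

```text
39.025 [0.4361 0.1995 0.1576] psi 0.26 tilt [ 0.001  0.002 -1.   ] j [ 44.   12.4 -26.   -0.  -51.5  46.2] F [-0.63  1.04  0.08] w 0.49040726635099957
39.075 [0.4357 0.1991 0.1566] psi 0.25 tilt [-0.001  0.    -1.   ] j [ 44.   12.5 -26.1  -0.  -51.4  46.2] F [-0.56  0.85  1.05] w 0.4913329452387499
```

View pics/w15.png

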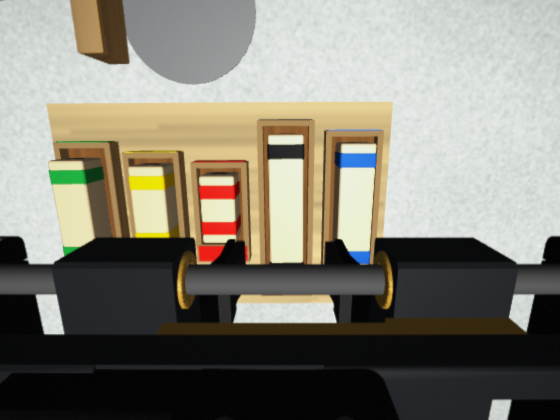

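View pics/o15.png

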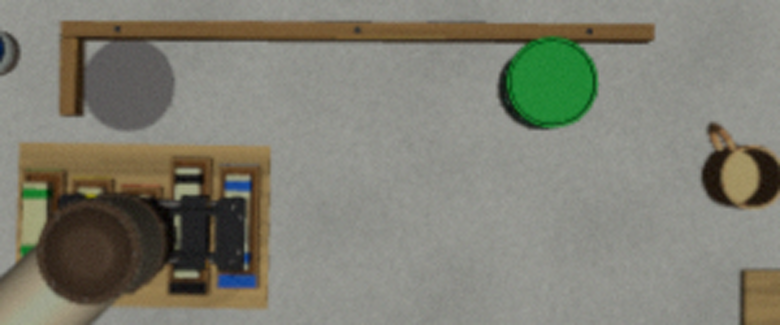

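Request:
carry_out(
  steps=[
    [[0, -1, 3, 0, 0, 0], [0, -4, 6, 0, 0, -0.1], [0, -8, 9, 0, 0, -0.25], [0, -12, 10, 0, 0, -0.4], [0, -16, 10, 0, 0, -0.55], [0, -20, 10, 0, 0, -0.7], [0, -24, 10, 0, 0, -0.85], [0, -28, 10, 0, 0, -1.0], [0, -32, 10, 0, 0, -1.15], [1, -36, 10, 0, 0, -1.3], [3, -40, 10, 0, 0, -1.45], [6, -44, 10, 0, 0, -1.6], [9, -48, 10, 0, 0, -1.72], [12, -50.5, 10, 0, 0, -1.785], [14.5, -51.1, 10, 0, 0, -1.785], [15.5, -51.1, 10, 0, 0, -1.785], [15.5, -51.1, 10, 0, 0, -1.785], [15.5, -51.1, 10, 0, 0, -1.785]],
  ],
  fingers=255,
)

```text
time_s: 41.32
tcp_pos: [0.5904, -0.311, 0.2569]
ee_rot: [[-0.978, -0.001, -0.207], [0.207, 0.0, -0.978], [0.001, -1.0, -0.0]]
wrist_force: [0.3, 0.3, 0.1]
gripper_width: 0.004
```

```bash
python3 look.py top a16; python3 - <<'E'
from h import *
a=np.radians(12);print('tilt axis rotvec 30deg', (np.radians(30)*np.array([np.cos(a),-np.sin(a),0])).round(4))
crop('a16',135,100,435,295,2.6,'o16')
E
```

```text
41.375 [ 0.5905 -0.311   0.2573] psi -101.98 tilt [ 0.  0. -1.] j [-13.9  25.6   9.   -0.  -73.4   2. ] F [-0.85  0.34  0.64] w 0.008751989650184764
tilt axis rotvec 30deg [ 0.5122 -0.1089  0.    ]
```

View pics/o16.png

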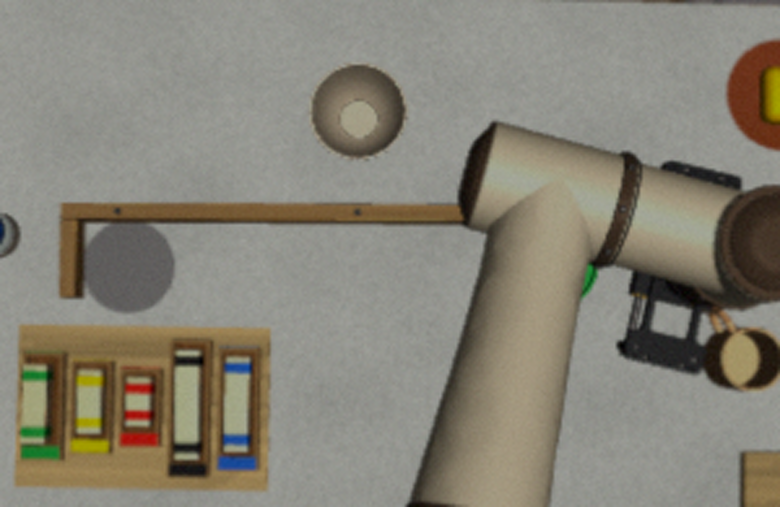

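Request:
carry_out(
  steps=[
    [[0, 0, 0, 0.1, -0.021, 0], [0, 0, -1, 0.2, -0.0425, 0], [0, 0, -3, 0.3, -0.064, 0], [0, 0, -6, 0.4, -0.085, 0], [0, 0, -8, 0.48, -0.102, 0], [0, 0, -10, 0.512, -0.109, 0], [0, 0, -11, 0.512, -0.109, 0], [0, 0, -11, 0.512, -0.109, 0]],
  ],
)

```text
time_s: 42.38
tcp_pos: [0.591, -0.3109, 0.1466]
ee_rot: [[-0.978, 0.103, -0.18], [0.207, 0.489, -0.848], [0.001, -0.866, -0.499]]
wrist_force: [0.3, 0.2, 0.6]
gripper_width: 0.004
```

```bash
python3 look.py side s17; python3 look.py wrist w17; python3 - <<'E'
from h import *
crop('s17',180,150,450,420,2.2,'s17c')
E
```

```text
42.425 [ 0.5915 -0.311   0.1476] psi -101.89 tilt [ 0.104  0.488 -0.867] j [-27.8  36.5  17.1 -29.1 -80.8  23.3] F [-0.23 -0.37 -0.4 ] w 0.008647940945910393
42.475 [ 0.5918 -0.3112  0.1481] psi -101.86 tilt [ 0.105  0.488 -0.867] j [-27.8  36.5  17.1 -29.1 -80.8  23.3] F [0.58 0.48 0.6 ] w 0.002452596676453215
```

View pics/s17c.png

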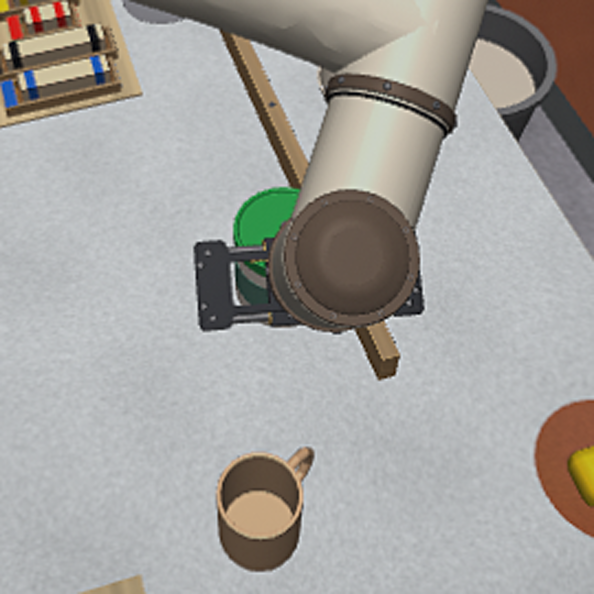

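View pics/w17.png

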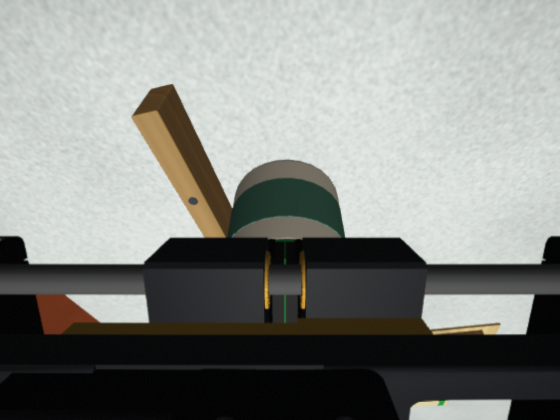

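Request:
carry_out(
  steps=[
    [[0, 0, -2, 0, 0, 0], [0, 0, -4, 0, 0, 0], [0, 0, -6, 0, 0, 0], [0, 0, -8, 0, 0, 0], [0, 0, -9.3, 0, 0, 0], [0, 0, -10, 0, 0, 0], [0, 0, -10, 0, 0, 0], [0, 0, -10, 0, 0, 0]],
  ],
)

```text
time_s: 43.48
tcp_pos: [0.5916, -0.3119, 0.0477]
ee_rot: [[-0.978, 0.105, -0.179], [0.208, 0.488, -0.848], [-0.002, -0.866, -0.499]]
wrist_force: [-0.1, -0.3, 0.2]
gripper_width: 0.004
```

```bash
python3 look.py side s18; python3 look.py top a18; python3 look.py wrist w18; python3 - <<'E'
from h import *
crop('s18',200,150,450,420,2.2,'s18c')
E
```

```text
43.525 [ 0.5916 -0.3119  0.0478] psi -101.94 tilt [ 0.105  0.488 -0.866] j [-28.   42.3  13.  -30.3 -72.2  28.5] F [0.22 0.33 0.65] w 0.008857416101846637
43.575 [ 0.5916 -0.3118  0.0478] psi -101.94 tilt [ 0.105  0.488 -0.866] j [-28.   42.3  13.  -30.3 -72.2  28.5] F [-1.08  0.66  0.43] w 0.00540192357027748
43.625 [ 0.5915 -0.3118  0.0477] psi -101.95 tilt [ 0.105  0.488 -0.866] j [-28.   42.3  13.  -30.3 -72.2  28.5] F [-0.77 -1.1   0.47] w 0.006625524015577762
```

View pics/s18c.png

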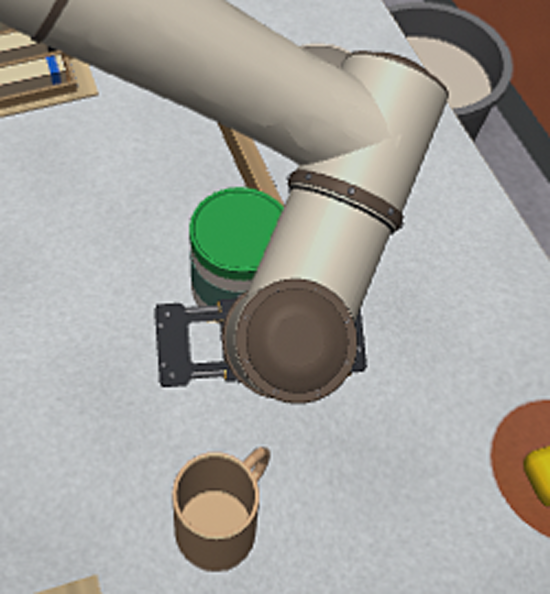

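View pics/w18.png

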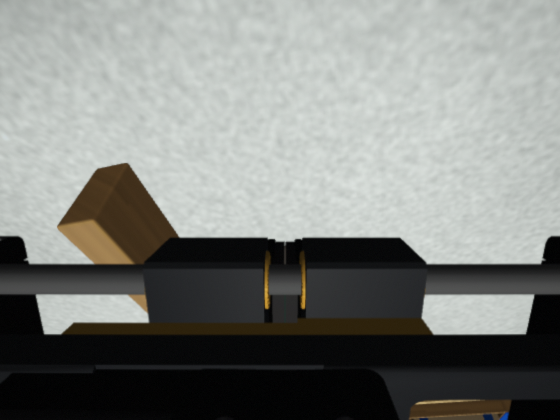

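Request:
carry_out(
  steps=[
    [[0, 0.5, 0, 0, 0, 0], [0, 0.9, 0, 0, 0, 0], [0, 1.2, 0, 0, 0, 0], [0, 1.4, 0, 0, 0, 0], [0, 1.6, 0, 0, 0, 0], [0, 1.8, 0, 0, 0, 0], [0, 2.0, 0, 0, 0, 0], [0, 2.2, 0, 0, 0, 0], [0, 2.4, 0, 0, 0, 0], [0, 2.6, 0, 0, 0, 0], [0, 2.8, 0, 0, 0, 0], [0, 3.0, 0, 0, 0, 0], [0, 3.2, 0, 0, 0, 0], [0, 3.4, 0, 0, 0, 0]],
  ],
)

```text
time_s: 45.38
tcp_pos: [0.5912, -0.2775, 0.0469]
ee_rot: [[-0.978, 0.104, -0.18], [0.208, 0.489, -0.847], [-0.0, -0.866, -0.5]]
wrist_force: [-1.0, -2.3, 0.4]
gripper_width: 0.013
```

```bash
python3 look.py side s19; python3 look.py top a19; python3 - <<'E'
from h import *
crop('s19',200,150,450,420,2.2,'s19c');crop('a19',230,150,430,280,4,'a19c')
E
```

```text
45.425 [ 0.5911 -0.2771  0.0469] psi -102.0 tilt [ 0.104  0.489 -0.866] j [-25.6  40.7   9.7 -31.2 -69.8  27.4] F [-0.23 -2.07 -0.25] w 0.0024562932112922485
45.475 [ 0.5911 -0.2772  0.0469] psi -101.99 tilt [ 0.104  0.489 -0.866] j [-25.6  40.7   9.7 -31.2 -69.8  27.5] F [-0.22 -1.77  0.21] w 0.0014826829757529974
```

View pics/s19c.png

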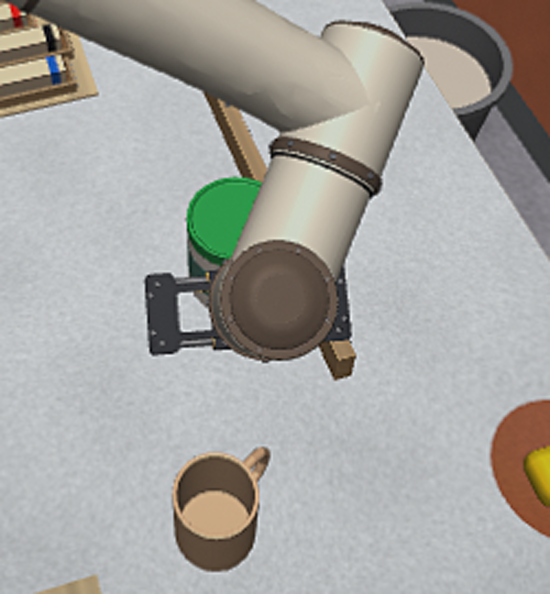

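View pics/a19c.png

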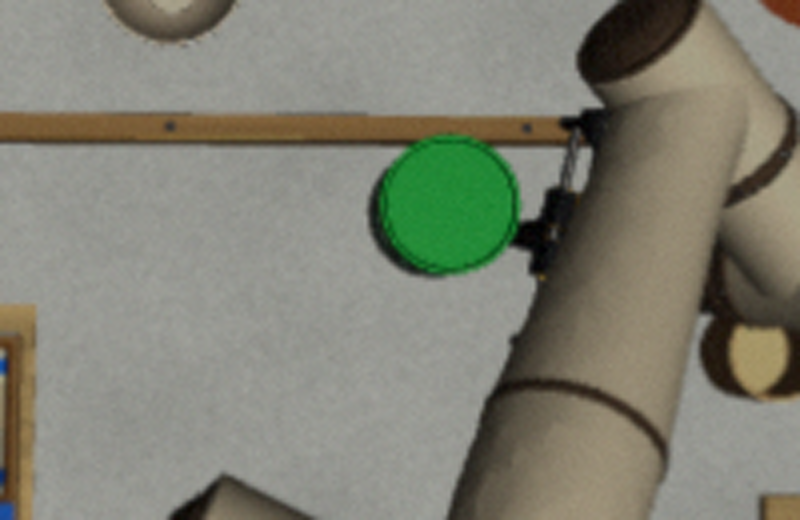

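Request:
carry_out(
  steps=[
    [[0, 0.2, 0, 0, 0, 0], [0, 0.5, 0, 0, 0, 0], [0, 1, 0, 0, 0, 0], [0, 1.5, 0, 0, 0, 0], [0, 2, 0, 0, 0, 0], [0, 2.5, 0, 0, 0, 0], [0, 3, 0, 0, 0, 0], [-0.05, 3.5, 0, 0, 0, 0], [-0.05, 4, 0, 0, 0, 0], [-0.05, 4.5, 0, 0, 0, 0], [-0.05, 5, 0, 0, 0, 0], [-0.05, 5.5, 0, 0, 0, 0], [-0.05, 6, 0, 0, 0, 0], [-0.05, 6.5, 0, 0, 0, 0], [-0.1, 7, 0, 0, 0, 0], [-0.1, 7.5, 0, 0, 0, 0], [-0.1, 8, 0, 0, 0, 0], [-0.1, 8.5, 0, 0, 0, 0], [-0.1, 9, 0, 0, 0, 0], [-0.1, 9.2, 0, 0, 0, 0]],
  ],
)

```text
time_s: 47.98
tcp_pos: [0.5901, -0.1851, 0.0468]
ee_rot: [[-0.978, 0.104, -0.18], [0.208, 0.489, -0.847], [0.0, -0.866, -0.5]]
wrist_force: [-1.5, -2.1, -1.1]
gripper_width: 0.002
```

```bash
python3 look.py top a20; python3 - <<'E'
from h import *
crop('a20',230,150,430,280,4,'a20c')
print(px2w(load('a19'),un([(378,204),(520,204),(449,133),(449,275)],230,150,4),.115).round(4))
E
```

```text
48.025 [ 0.5901 -0.185   0.0469] psi -101.98 tilt [ 0.104  0.489 -0.866] j [-18.6  36.8   2.2 -33.7 -63.6  24.1] F [-0.97 -1.22 -0.4 ] w 0.005278681484893907
[[ 0.6092 -0.1586  0.115 ]
 [ 0.6117 -0.2642  0.115 ]
 [ 0.6634 -0.2106  0.115 ]
 [ 0.5577 -0.2121  0.115 ]]
```

View pics/a20c.png

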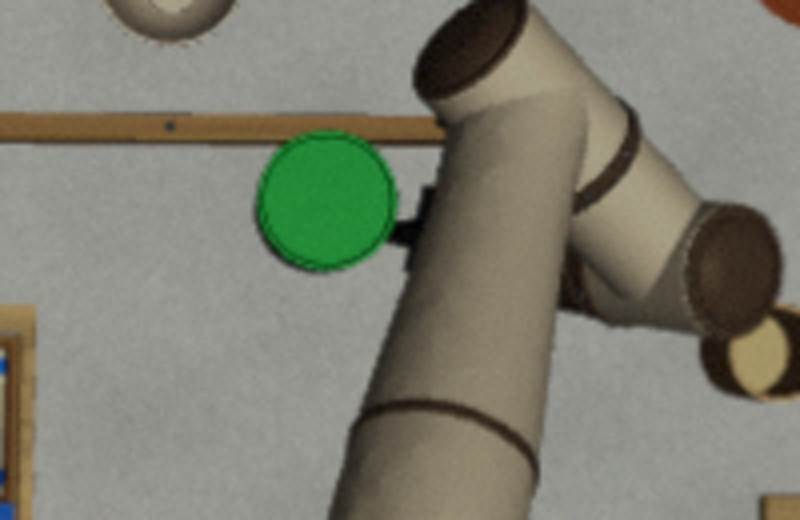

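Request:
carry_out(
  steps=[
    [[0, 0.3, 0, 0, 0, 0], [0, 0.8, 0, 0, 0, 0], [0, 1.4, 0, 0, 0, 0], [0, 2, 0, 0, 0, 0], [0, 2.6, 0, 0, 0, 0], [0, 3.2, 0, 0, 0, 0], [-0.05, 3.8, 0, 0, 0, 0], [-0.05, 4.4, 0, 0, 0, 0], [-0.05, 5, 0, 0, 0, 0], [-0.05, 5.6, 0, 0, 0, 0], [-0.05, 6.2, 0, 0, 0, 0], [-0.05, 6.8, 0, 0, 0, 0], [-0.1, 7.4, 0, 0, 0, 0], [-0.1, 8, 0, 0, 0, 0], [-0.1, 8.6, 0, 0, 0, 0], [-0.1, 9.2, 0, 0, 0, 0], [-0.1, 9.8, 0, 0, 0, 0], [-0.1, 10.4, 0, 0, 0, 0], [-0.1, 11, 0, 0, 0, 0], [-0.1, 11.2, 0, 0, 0, 0]],
  ],
)

```text
time_s: 50.52
tcp_pos: [0.5891, -0.0731, 0.0469]
ee_rot: [[-0.978, 0.104, -0.18], [0.208, 0.489, -0.847], [-0.0, -0.866, -0.5]]
wrist_force: [-0.9, -2.7, -1.1]
gripper_width: 0.004
```

Request:
carry_out(
  steps=[
    [[0, 0.3, 0, 0, 0, 0], [0, 0.8, 0, 0, 0, 0], [0, 1.4, 0, 0, 0, 0], [0, 2, 0, 0, 0, 0], [0, 2.6, 0, 0, 0, 0], [0, 3.2, 0, 0, 0, 0], [-0.05, 3.8, 0, 0, 0, 0], [-0.05, 4.4, 0, 0, 0, 0], [-0.05, 5, 0, 0, 0, 0], [-0.05, 5.6, 0, 0, 0, 0], [-0.05, 6.2, 0, 0, 0, 0], [-0.05, 6.8, 0, 0, 0, 0], [-0.1, 7.4, 0, 0, 0, 0], [-0.1, 8, 0, 0, 0, 0], [-0.1, 8.6, 0, 0, 0, 0], [-0.1, 9.2, 0, 0, 0, 0], [-0.1, 9.8, 0, 0, 0, 0], [-0.1, 10.4, 0, 0, 0, 0], [-0.1, 11, 0, 0, 0, 0], [-0.1, 11.2, 0, 0, 0, 0]],
  ],
)

```text
time_s: 53.02
tcp_pos: [0.5881, 0.0389, 0.0469]
ee_rot: [[-0.978, 0.104, -0.18], [0.208, 0.489, -0.847], [-0.0, -0.866, -0.5]]
wrist_force: [-0.6, -2.5, 0.1]
gripper_width: 0.008
```

```bash
python3 look.py top a21; python3 look.py side s21; python3 - <<'E'
from h import *
crop('a21',120,130,320,260,4,'a21c')
crop('s21',150,80,350,280,3,'s21c')
E
```

```text
53.075 [0.5881 0.039  0.0469] psi -101.98 tilt [ 0.104  0.489 -0.866] j [  2.   31.   -8.2 -39.2 -50.1  11.5] F [-1.   -1.49  0.48] w 0.0028533418340427018
53.125 [0.5881 0.0389 0.0469] psi -101.98 tilt [ 0.104  0.489 -0.866] j [  2.   31.   -8.2 -39.2 -50.1  11.6] F [ 0.21 -0.55  0.4 ] w 0.00983344901336302
```

View pics/a21c.png

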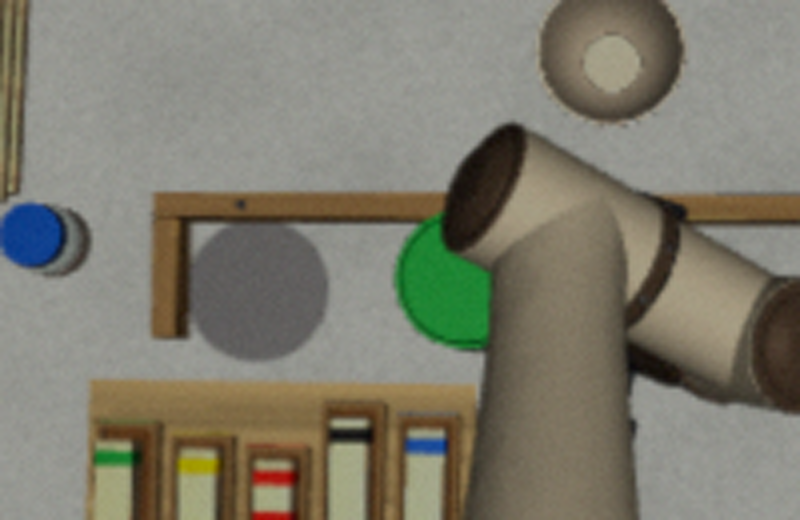

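View pics/s21c.png

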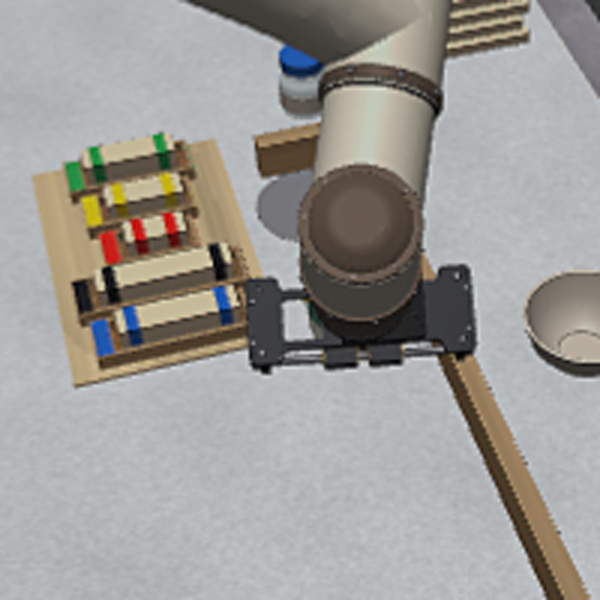

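Request:
carry_out(
  steps=[
    [[0, 0.3, 0, 0, 0, 0], [0, 0.8, 0, 0, 0, 0], [0, 1.4, 0, 0, 0, 0], [0, 2, 0, 0, 0, 0], [0, 2.6, 0, 0, 0, 0], [0, 3.2, 0, 0, 0, 0], [-0.05, 3.8, 0, 0, 0, 0], [-0.05, 4.4, 0, 0, 0, 0], [-0.05, 5, 0, 0, 0, 0], [-0.05, 5.6, 0, 0, 0, 0], [-0.05, 6.2, 0, 0, 0, 0], [-0.05, 6.8, 0, 0, 0, 0], [-0.1, 7.4, 0, 0, 0, 0], [-0.1, 8, 0, 0, 0, 0], [-0.1, 8.6, 0, 0, 0, 0], [-0.1, 9.2, 0, 0, 0, 0], [-0.1, 9.8, 0, 0, 0, 0], [-0.1, 10.4, 0, 0, 0, 0], [-0.1, 11, 0, 0, 0, 0], [-0.1, 11.2, 0, 0, 0, 0]],
  ],
)

```text
time_s: 55.62
tcp_pos: [0.5871, 0.1509, 0.0469]
ee_rot: [[-0.978, 0.104, -0.18], [0.208, 0.489, -0.847], [-0.0, -0.866, -0.5]]
wrist_force: [-1.4, -1.9, -0.9]
gripper_width: 0.003
```

```bash
python3 look.py top a22; python3 look.py side s22; python3 - <<'E'
from h import *
crop('a22',120,130,320,260,4,'a22c')
crop('s22',150,80,350,280,3,'s22c')
E
```

```text
55.675 [0.5871 0.151  0.0469] psi -101.97 tilt [ 0.104  0.489 -0.866] j [ 13.4  30.2  -9.4 -40.4 -44.2   2.7] F [-0.5  -1.45  0.36] w 0.000860203776412279
55.725 [0.5871 0.1508 0.0469] psi -101.99 tilt [ 0.104  0.489 -0.866] j [ 13.4  30.2  -9.4 -40.4 -44.2   2.7] F [-0.12 -0.81 -0.41] w 0.008616744417538971
```

View pics/a22c.png

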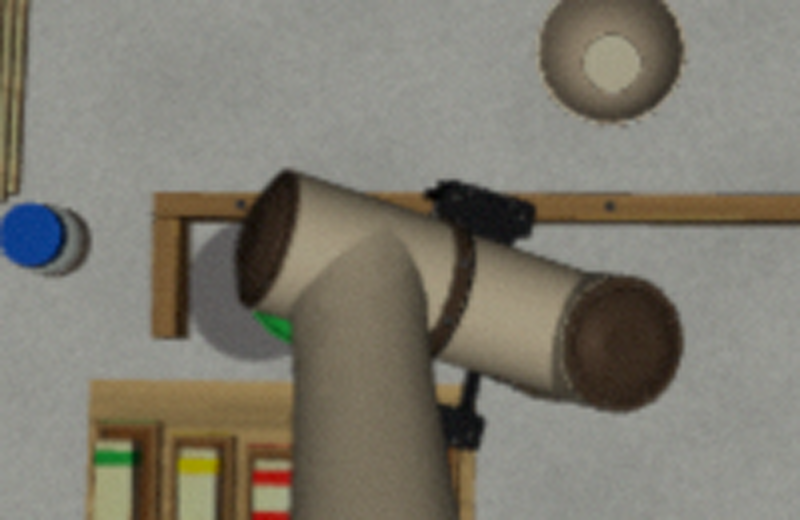

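View pics/s22c.png

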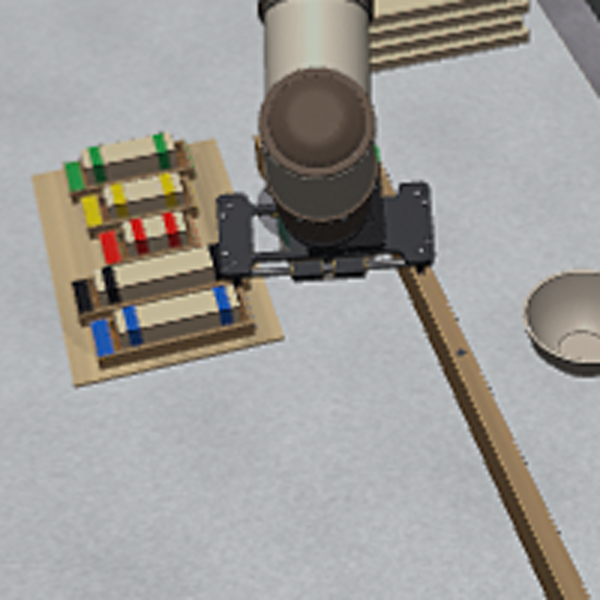

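Request:
carry_out(
  steps=[
    [[0, 0.3, 0, 0, 0, 0], [0, 0.7, 0, 0, 0, 0], [0, 1.1, 0, 0, 0, 0], [0, 1.5, 0, 0, 0, 0], [0, 1.9, 0, 0, 0, 0], [0, 2.3, 0, 0, 0, 0], [-0.03, 2.7, 0, 0, 0, 0], [-0.03, 3.1, 0, 0, 0, 0], [-0.03, 3.5, 0, 0, 0, 0], [-0.03, 3.9, 0, 0, 0, 0], [-0.05, 4.3, 0, 0, 0, 0], [-0.05, 4.6, 0, 0, 0, 0], [-0.05, 4.9, 0, 0, 0, 0], [-0.05, 5.1, 0, 0, 0, 0], [-0.05, 5.3, 0, 0, 0, 0], [-0.05, 5.5, 0, 0, 0, 0]],
  ],
)

```text
time_s: 57.72
tcp_pos: [0.5866, 0.2055, 0.0468]
ee_rot: [[-0.978, 0.104, -0.18], [0.208, 0.489, -0.847], [-0.0, -0.866, -0.5]]
wrist_force: [-0.8, -2.4, 0.1]
gripper_width: 0.001
```

Request:
carry_out(
  steps=[
    [[0, 0.1, 0, 0, 0, 0], [0, 0.2, 0, 0, 0, 0], [0, 0.3, 0, 0, 0, 0], [0, 0.4, 0, 0, 0, 0], [0, 0.5, 0, 0, 0, 0], [0, 0.6, 0, 0, 0, 0], [0, 0.7, 0, 0, 0, 0], [0, 0.8, 0, 0, 0, 0]],
  ],
)

```text
time_s: 58.72
tcp_pos: [0.5866, 0.2135, 0.0469]
ee_rot: [[-0.978, 0.104, -0.18], [0.208, 0.489, -0.847], [-0.0, -0.866, -0.5]]
wrist_force: [-0.8, -2.4, 0.9]
gripper_width: 0.002
```

Continue in 1 mm rows, checking for force.

Request:
carry_out(
  steps=[
    [[0, 0.1, 0, 0, 0, 0], [0, 0.2, 0, 0, 0, 0], [0, 0.3, 0, 0, 0, 0], [0, 0.4, 0, 0, 0, 0]],
  ],
)

```text
time_s: 59.22
tcp_pos: [0.5866, 0.2175, 0.0469]
ee_rot: [[-0.978, 0.104, -0.18], [0.208, 0.489, -0.847], [-0.0, -0.866, -0.5]]
wrist_force: [-0.6, -3.1, -0.9]
gripper_width: 0.003
```

Request:
carry_out(
  steps=[
    [[0, 0.1, 0, 0, 0, 0], [0, 0.2, 0, 0, 0, 0], [0, 0.25, 0, 0, 0, 0]],
  ],
)

```text
time_s: 59.6
tcp_pos: [0.5866, 0.22, 0.0468]
ee_rot: [[-0.978, 0.104, -0.18], [0.208, 0.489, -0.847], [-0.0, -0.866, -0.5]]
wrist_force: [-0.8, -2.0, -0.4]
gripper_width: 0.004
```

Request:
carry_out(
  steps=[
    [[0, 0.1, 0, 0, 0, 0], [0, 0.2, 0, 0, 0, 0], [0, 0.2, 0, 0, 0, 0]],
  ],
)

```text
time_s: 59.98
tcp_pos: [0.5867, 0.2207, 0.0468]
ee_rot: [[-0.978, 0.104, -0.18], [0.208, 0.488, -0.848], [-0.001, -0.867, -0.499]]
wrist_force: [-1.3, -7.1, 1.4]
gripper_width: 0.009
```

Request:
carry_out(
  steps=[
    [[0, 0.05, 0, 0, 0, 0], [0.05, 0.1, 0, 0, 0, 0], [0.1, 0.1, 0, 0, 0, 0]],
  ],
)

```text
time_s: 60.35
tcp_pos: [0.5868, 0.2209, 0.0466]
ee_rot: [[-0.978, 0.102, -0.18], [0.207, 0.487, -0.848], [0.001, -0.867, -0.498]]
wrist_force: [-4.3, -9.3, 3.2]
gripper_width: 0.002
```

```bash
python3 look.py side s23
```

```text
60.4 [0.5868 0.2209 0.0466] psi -102.0 tilt [ 0.102  0.487 -0.867] j [ 20.6  30.6  -8.7 -39.9 -40.9  -4.1] F [-2.73 -9.38  2.49] w 0.007258258256794343
```

Request:
carry_out(
  steps=[
    [[0, -0.2, 0, 0, 0, 0], [0, -0.6, 0, 0, 0, 0], [-0.2, -1.2, 0, 0, 0, 0], [-0.5, -2.5, 0, 0, 0, 0], [-1, -4.5, 0, 0, 0, 0], [-1.5, -7, 0.5, 0, 0, 0], [-2, -10, 2, 0, 0, 0], [-2, -13, 5, 0, 0, 0], [-2, -16, 9, 0, 0, 0], [-3, -19, 13, 0, 0, 0], [-5, -22, 17, 0, 0, 0], [-8, -25, 20, 0, 0, 0], [-11, -28, 20, 0, 0, 0], [-14, -31, 20, 0, 0, 0], [-14, -34, 20, 0, 0, 0], [-14, -38, 20, 0, 0, 0], [-14, -42, 20, 0, 0, 0], [-14, -44, 20, 0, 0, 0], [-14, -44, 20, 0, 0, 0]],
  ],
)

```text
time_s: 62.78
tcp_pos: [0.4471, -0.2182, 0.2464]
ee_rot: [[-0.978, 0.105, -0.183], [0.21, 0.489, -0.846], [0.001, -0.866, -0.5]]
wrist_force: [-0.6, -0.3, 0.2]
gripper_width: 0.004
```

```bash
python3 look.py top a24; python3 look.py side s24; python3 - <<'E'
from h import *
crop('a24',120,130,320,260,4,'a24c')
crop('s24',150,80,350,280,3,'s24c')
E
```

```text
62.825 [ 0.4472 -0.2172  0.2466] psi -102.09 tilt [ 0.104  0.49  -0.866] j [-26.2  16.   -1.9 -29.4 -81.5  21. ] F [-0.26  0.61  0.45] w 0.0030544992052425166
62.875 [ 0.4473 -0.2166  0.2468] psi -102.02 tilt [ 0.104  0.49  -0.866] j [-26.2  15.9  -1.9 -29.4 -81.5  21. ] F [ 0.09  0.71 -0.28] w 0.0075297531215719055
```

View pics/a24c.png

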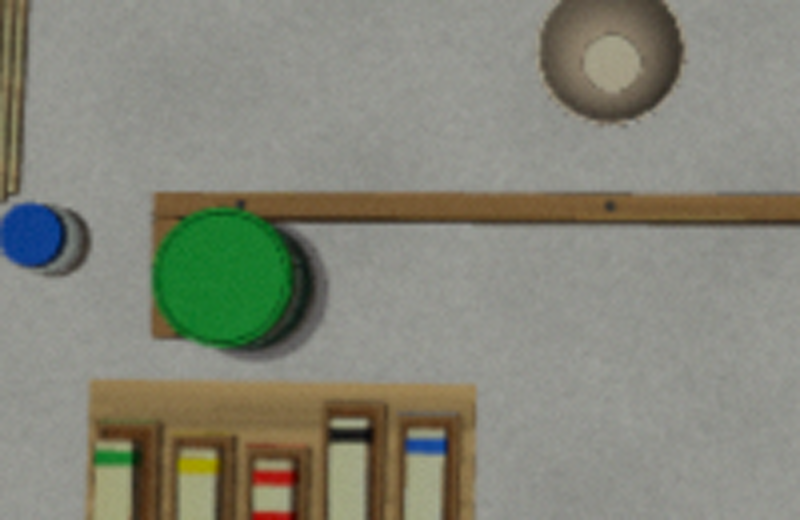

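View pics/s24c.png

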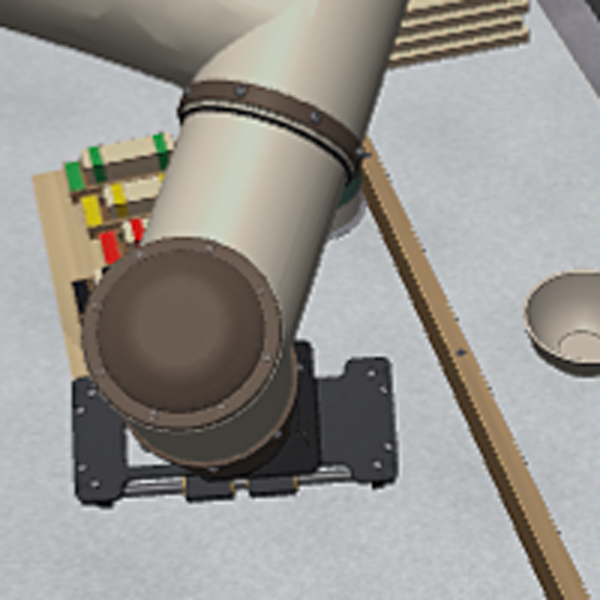

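View pics/a24.png

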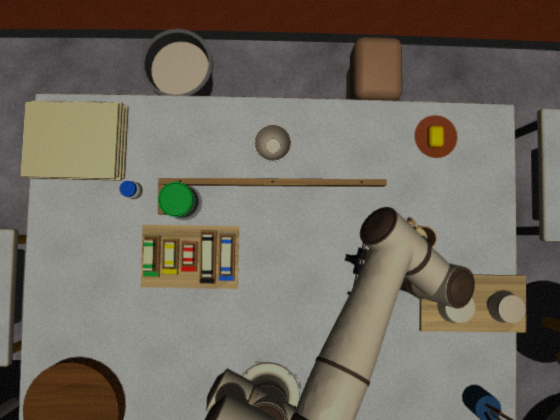

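```bash
python3 - <<'E'
from h import *
c=load('a24'); p=px2w(c,un([(153,278),(294,278),(224,207),(224,348)],120,130,4),.115).round(4); print(p,p.mean(0))
# rail faces at rail top z=.045
print('rail', px2w(load('a22'),un([(167,218),(167,338),(190,335),(800,223),(600,221)],120,130,4),.045).round(4), px2w(load('a21'),un([(189,225),(188,330)],120,130,4),0).round(4))
for n in ('top0',): 
  a=load(n)['image'].astype(int); b=c['image'].astype(int)
  for nm,(x0,y0,x1,y1) in dict(bowl=(250,120,295,162),jar=(112,175,148,202)).items(): print(nm,np.abs(a-b)[y0:y1,x0:x1].mean())
crop('a24',135,215,245,295,7,'a24r')
E
```

```text
[[0.6021 0.3351 0.115 ]
 [0.6045 0.23   0.115 ]
 [0.6563 0.2842 0.115 ]
 [0.5514 0.2801 0.115 ]] [0.603575 0.28235  0.115   ]
rail [[ 0.6544  0.3459  0.045 ]
 [ 0.5603  0.342   0.045 ]
 [ 0.563   0.3241  0.045 ]
 [ 0.6621 -0.1508  0.045 ]
 [ 0.6599  0.006   0.045 ]] [[0.6539 0.3402 0.    ]
 [0.5687 0.3376 0.    ]]
bowl 3.526984126984127
jar 3.648491083676269
```

View pics/a24r.png

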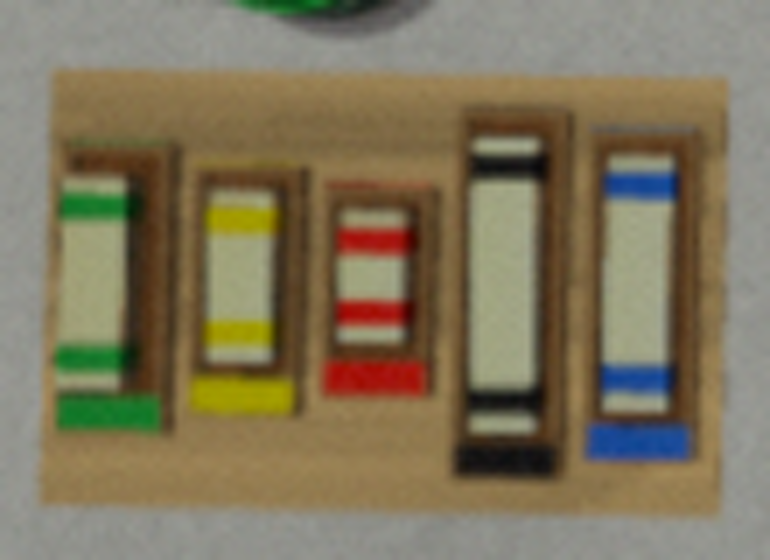

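Request:
carry_out(
  steps=[
    [[0, 2, 0, -0.1, 0.021, 0], [0, 6, 0, -0.2, 0.0425, 0], [0, 10, 0, -0.3, 0.064, 0], [0, 14, 0, -0.4, 0.085, 0], [0, 19, 0, -0.48, 0.102, 0], [0, 24, 0, -0.512, 0.109, 0], [0, 29, 0, -0.512, 0.109, 0], [0, 34, 0, -0.512, 0.109, 0], [0, 39, 0, -0.512, 0.109, 0], [0, 44, 0, -0.512, 0.109, 0], [-0.5, 49, 0, -0.512, 0.109, 0], [-1, 54, 0, -0.512, 0.109, 0], [-1, 58, 0, -0.512, 0.109, 0], [-1, 59.5, 0, -0.512, 0.109, 0], [-1, 59.5, 0, -0.512, 0.109, 0]],
  ],
)

```text
time_s: 64.75
tcp_pos: [0.4367, 0.3784, 0.2466]
ee_rot: [[-0.979, -0.001, -0.206], [0.206, -0.0, -0.979], [0.001, -1.0, 0.001]]
wrist_force: [-0.7, -0.0, 0.5]
gripper_width: 0.008
```

Request:
carry_out(
  steps=[
    [[0, 0, 0, 0, 0, 0.1], [0, 0, 0, 0, 0, 0.25], [0, 0, 0, 0, 0, 0.4], [0, 0, 0, 0, 0, 0.55], [0, 0, 0, 0, 0, 0.7], [0, 0, 0, 0, 0, 0.85], [0, 0, 0, 0, 0, 1.0], [0, 0, 0, 0, 0, 1.15], [0, 0, 0, 0, 0, 1.3], [0, 0, 0, 0, 0, 1.45], [0, 0, 0, 0, 0, 1.6], [0, 0, 0, 0, 0, 1.72], [0, 0, 0, 0, 0, 1.787], [0, 0, 0, 0, 0, 1.787], [0, 0, 0, 0, 0, 1.787]],
  ],
  fingers=50,
)

```text
time_s: 66.62
tcp_pos: [0.4376, 0.3771, 0.2471]
ee_rot: [[0.005, 0.0, 1.0], [-1.0, 0.0, 0.005], [-0.0, -1.0, 0.0]]
wrist_force: [-0.5, -0.1, -1.2]
gripper_width: 0.805
```

```bash
python3 look.py wrist w25; python3 look.py side s25; python3 - <<'E'
from h import *
crop('s25',150,110,270,220,6,'s25c')
E
```

```text
66.675 [0.4376 0.3773 0.2471] psi 0.31 tilt [-0.  0. -1.] j [ 56.8  17.   -5.4  -0.  -67.5  33.5] F [-0.26 -0.75 -0.81] w 0.8020430570873328
66.725 [0.4376 0.3775 0.247 ] psi 0.33 tilt [-0.  0. -1.] j [ 56.8  17.   -5.4  -0.  -67.5  33.5] F [-0.43  0.24 -0.3 ] w 0.8075938963818164
```

View pics/w25.png

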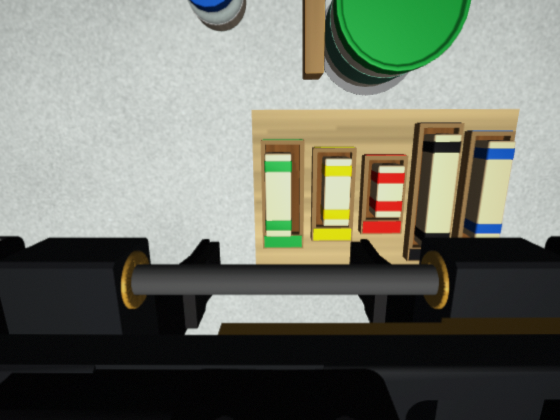

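View pics/s25c.png

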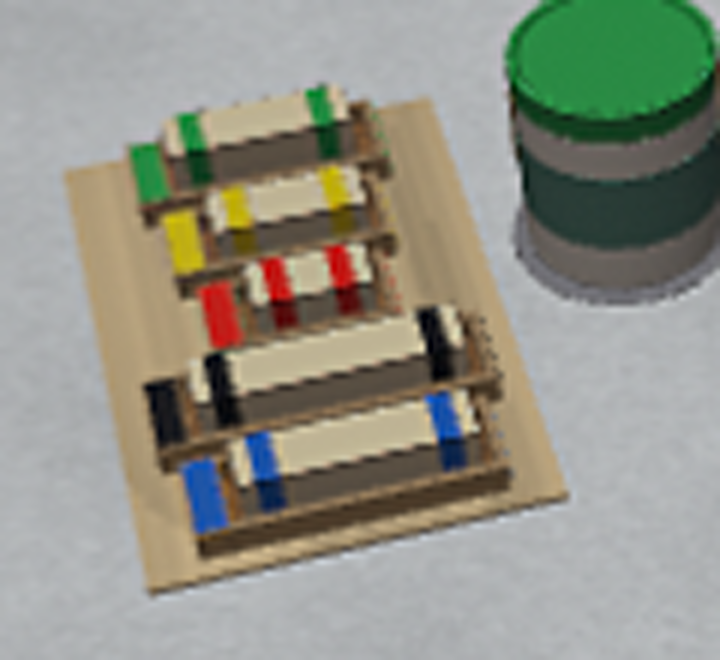

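```bash
python3 - <<'E'
from h import *
crop('w25',245,100,425,260,4.4,'w25c')
E
```

```text
(no output)
```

View pics/w25c.png

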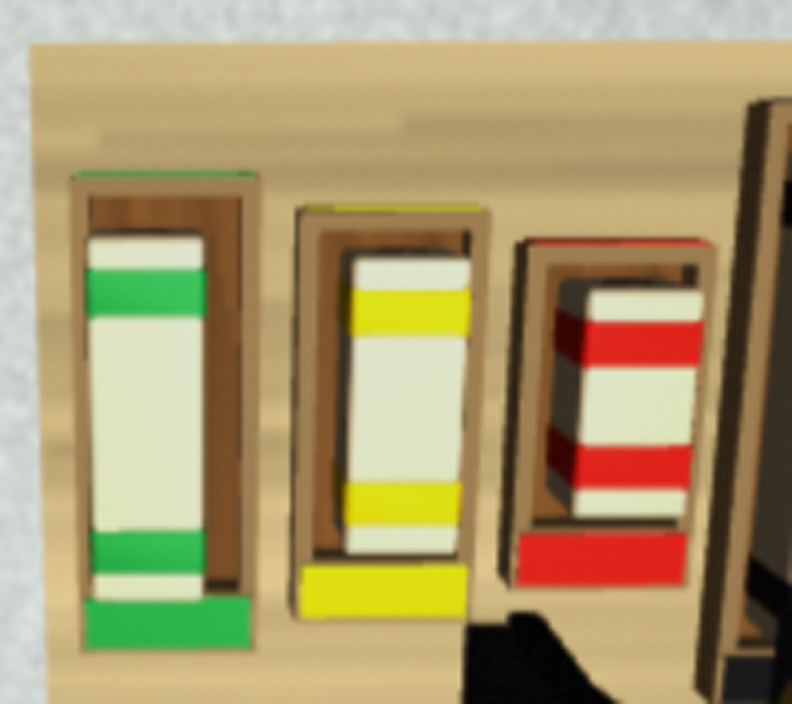

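```bash
python3 - <<'E'
from h import *
c=load('w25'); u=lambda p: un(p,245,100,4.4)
for z in (.038,.046): print(z,px2w(c,u([(88,236),(205,236),(202,599),(94,599)]),z).round(4).tolist())
print('slot',px2w(c,u([(90,195),(242,195),(86,597),(250,597)]),.02).round(4).tolist())
E
```

```text
0.038 [[0.4788, 0.3982, 0.038], [0.4789, 0.3692, 0.038], [0.3841, 0.3691, 0.038], [0.3839, 0.3977, 0.038]]
0.046 [[0.4794, 0.3977, 0.046], [0.4795, 0.3694, 0.046], [0.3868, 0.3692, 0.046], [0.3866, 0.3972, 0.046]]
slot [[0.488, 0.3987, 0.02], [0.4881, 0.3594, 0.02], [0.3784, 0.401, 0.02], [0.3786, 0.3554, 0.02]]
```

```bash
python3 - <<'E'
from ov import *
for tag,x0,y0,s,out,w,h in (('s25',150,110,6,'ov_s',120,100),('a24',135,215,7,'ov_a',110,80)):
    c=load(tag); im=cv2.resize(c['image'][y0:y0+h,x0:x0+w,::-1],None,fx=s,fy=s,interpolation=cv2.INTER_CUBIC)
    for x,y,L in ((.4315,.3836,.096),(.436,.318,.078),(.436,.199,.132)): box(c,im,x,y,np.radians(.4),L,.03,.008,.038,(255,0,255),s,x0,y0)
    cv2.imwrite(f'pics/{out}.png',im)
E
```

```text
(no output)
```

View pics/ov_s.png

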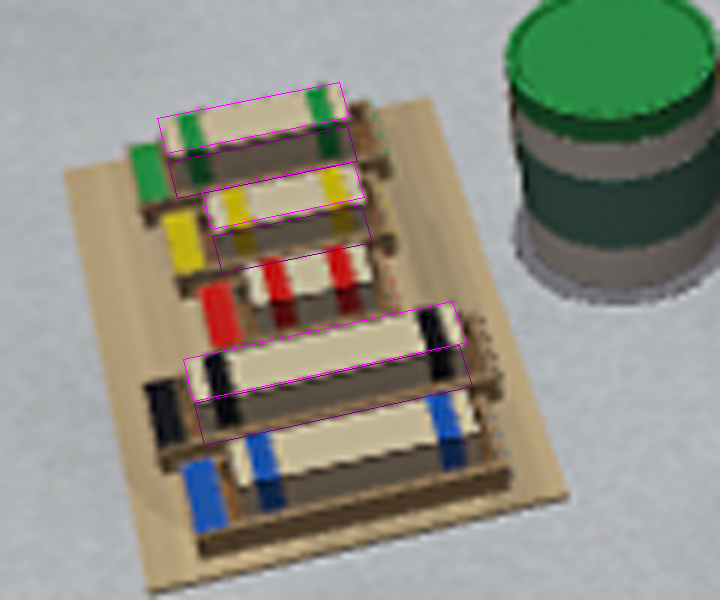

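View pics/ov_a.png

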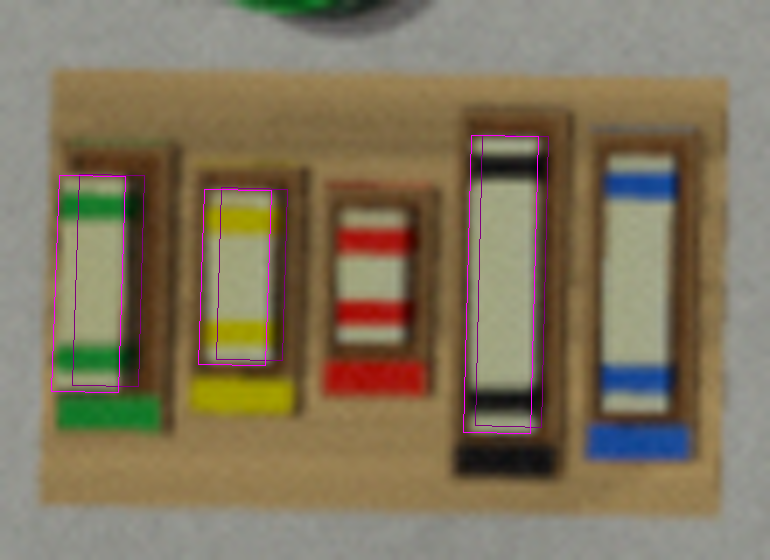

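```bash
python3 - <<'E'
from h import *
crop('w25',180,0,480,110,2.6,'w25t')
c=load('s25'); im=cv2.resize(c['image'][80:200,200:320,::-1],None,fx=5,fy=5,interpolation=cv2.INTER_CUBIC)
for z,col in ((0,(255,0,255)),(.115,(0,255,255))):
    for cen in ((.6025,.2865),):
        t=np.linspace(0,2*np.pi,80); q=w2px(c,np.c_[cen[0]+.0525*np.cos(t),cen[1]+.0525*np.sin(t),0*t+z])
        cv2.polylines(im,[np.round((q-[200,80]+.5)*5-.5).astype(int)],True,col,1)
cv2.imwrite('pics/s25t.png',im)
E
```

```text
(no output)
```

View pics/w25t.png

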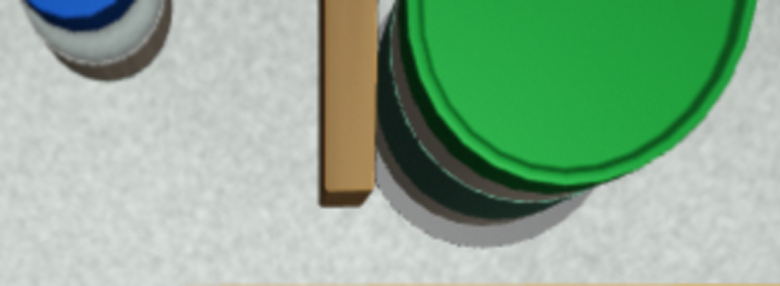

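View pics/s25t.png

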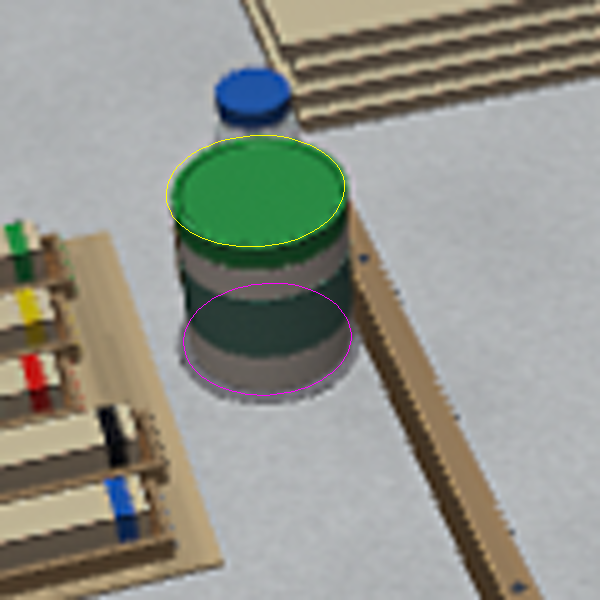

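```bash
python3 - <<'E'
from station import ticket
print(ticket.finish_job())
E
```

```text
the job is handed in; nothing more can be done
None
```

I laid all five posts in the slots of their own colour. Then I pushed the tub along the back rail until it stopped against the end rail. The job was handed in at about 67 s.

**Posts:** Each one touched the slot floor gently (about 0–5 N) before I let go. In the last pictures all five lie in their matching slots. The size measurement for green, and outlines drawn over green, yellow and black, fit posts lying flat on the slot floor.

**Green post:** It sat centred when I placed it. Later pictures showed it shifted about 4–5 mm, against the +y wall and towards the label end. I took this to be the expected knock. It is still flat inside its slot, so I left it there.

**Tub:** It took about 2–3 N to push. The force rose to about 7–9 N at the end, when it met the end rail. It stands upright on the grey patch, and the wrist picture shows it against the end rail. The top camera puts its centre at (0.604, 0.282). That agrees with the patch to about 2 mm. The end rail as measured and the gripper's stopping point instead suggest a y of about 0.287, so the cameras alone cannot confirm the fit to better than about 4 mm.

**Other objects:** The bowl and jar look unchanged from the first picture. I steered clear of the mug and it looked unmoved, but I did not measure it at the end.

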